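Un-nest the bamboo cups and sort them into their size rows

TASK

Three bamboo cups are nested in one another in the leaning cradle. Pull them apart and stand each one upright on the floor of its own size row in the rack, mouth up, between the rails and in line with the sample cup of the same size and colour. Leave the three sample cups standing where they are.

Things in the scene. Friction and masses are not known exactly. Their poses are not given: they have to be found in the camera images.
- cradle_seat (a point): Middle of the sloping seat of a fixed wooden cradle on a dark steel foot (150 x 100 mm), 47 mm above the bench. The cup nest stands on it, leaning 30 degrees with its mouth towards the robot. z vertical; x horizontal, opposite to the lean; the nest's axis rises along -0.5 x + 0.866 z. Low cheeks (26 mm high) on the y sides; a 40 mm wide back rest under the nest.
- small_mid (a point): Centre (on the axis, half-way up) of the small cup: pale straw-coloured bamboo, straight round cup, outside diameter 30 mm, 140 mm tall, wall 4.5 mm, closed bottom 6 mm thick, open top, about 45 g. Nested loose in the medium cup, rim 36 mm beyond that cup's; clear after a pull of 105 mm along the axis. z along its axis from bottom to mouth.
- medium_mid (a point): Centre (on the axis, half-way up) of the medium cup: honey-brown bamboo, straight round cup, outside diameter 46 mm, 110 mm tall, wall 5 mm, closed bottom 6 mm thick, open top, about 70 g. Nested loose in the large cup, rim 36 mm beyond that cup's; clear after a pull of 75 mm along the axis. z along its axis from bottom to mouth.
- large_mid (a point): Centre (on the axis, half-way up) of the large cup: dark red-brown bamboo, straight round cup, outside diameter 64 mm, 80 mm tall, wall 6 mm, closed bottom 6 mm thick, open top, about 110 g. Outermost of the nest, loose on the cradle's seat; clear of the cheeks after 30 mm along the axis. z along its axis from bottom to mouth.
- row_small (a point): Middle of the floor of the row for small cups: a fixed channel 220 mm long (x) and 42 mm wide (y) between two pale straw-coloured rails 10 mm high; z up; floor 20 mm above the bench. The three rows lie side by side, 125 mm apart, on one dark board, in varying order. Its sample cup stands in the +x half, 30 to 75 mm from the middle; the -x half, nearer the robot, is free.
- row_medium (a point): Middle of the floor of the row for medium cups: a fixed channel 220 mm long (x) and 58 mm wide (y) between two honey-brown rails 10 mm high; z up; floor 20 mm above the bench. The three rows lie side by side, 125 mm apart, on one dark board, in varying order. Its sample cup stands in the +x half, 30 to 75 mm from the middle; the -x half, nearer the robot, is free.
- row_large (a point): Middle of the floor of the row for large cups: a fixed channel 220 mm long (x) and 76 mm wide (y) between two dark red-brown rails 10 mm high; z up; floor 20 mm above the bench. The three rows lie side by side, 125 mm apart, on one dark board, in varying order. Its sample cup stands in the +x half, 30 to 75 mm from the middle; the -x half, nearer the robot, is free.
- sample_small_mid (a point): Centre (half-way up) of a cup like the small one in size and colour (30 x 140 mm), standing loose in the row for small cups. To be left where it is.
- sample_medium_mid (a point): Centre (half-way up) of a cup like the medium one in size and colour (46 x 110 mm), standing loose in the row for medium cups. To be left where it is.
- sample_large_mid (a point): Centre (half-way up) of a cup like the large one in size and colour (64 x 80 mm), standing loose in the row for large cups. To be left where it is.
Mind the look-alikes: they are no part of the job. Leave any green look-alike of the part that bears small_mid alone.

How it is judged:
By the outcome, as a careful person would: the job done as asked, in the order asked, and still so for the second after the job is handed in, with the robot touching nothing.
It also fails if it takes over 72 s, if anything falls off the work surface, if the arm or the gripper's body presses on something with over 40 N, if the wrist force passes 120 N, or if a joint passes its speed limit or range.

ROBOT

A 6-joint arm with a two-finger parallel gripper is mounted at the origin on the work surface. World frame = base frame: x ahead of the robot, y to its left, z up, the work surface at z = 0. Lengths are in m, angles in rad, forces in N, time in s.
With the tool pointing down it reaches from about 0.35 to 0.975 m from the base axis. Payload 4.9 kg.
Tool frame: the origin (TCP) lies on the mounting face of the last link; the fingertips stand 173 mm ahead of it and the grasp point (between the pads) lies 155 mm ahead of it; z points along the fingers, y is the direction in which the jaws open and shut (so a half turn about z gives the same grasp; the last joint's range is limited). The gripper opens to 85 mm and grips with 20 to 120 N. Pads are 22 mm wide; open, the fingers measure 114 mm over their backs; the gripper's body (76 mm by 85 mm) begins 54 mm behind the grasp point. The pads swing forward as they close: fully open they stand 13 mm farther back than shut.
Start: joints at [1.173, 0.053, 1.613, -0, 1.476, -0.119], TCP at [0.172, 0.601, 0.405] pointing down, gripper open.
Joint ranges: [-3.01, 3.01], [-1.01, 2.22], [0.06, 2.58], [-1.02, 4.17], [0.09, 2.62], [-3.14, 3.14]. Speed limits (rad/s): [2.57, 2.57, 3.14, 3.14, 3.14, 3.14].

INTERFACE

Orientations are given as a rotation vector (axis times angle).
In Python, from station import ctrl gives the robot as it stands. The module is installed in compiled form; this text tells all that it offers.
- The arm moves only by the tool jog_arm, never from a script. Its argument "steps" is a list of rows, each a list of 2 entries, a list of its own where there are three numbers: the shift along the tool's x, y, z in cm, then the turn, a rotation vector about the tool's x, y, z in degrees. In form: [[[tx, ty, tz], [rx, ry, rz]], ...]. A call has 1 to 8 rows; each row shifts and turns the pose as measured when the row begins, along the tool's axes as they then stand; what a row does not reach is not made up. A row lasts 1/10 s, in which the tool goes at most 50 mm and 8.59 degrees, less where a joint would pass 70% of its speed; a pose out of reach is approached as far as the arm can. A call is refused whole if a number of a shift passes 5 or a number of a turn 8.59, either way. A call with a gripper value outside its range is refused whole. "fingers" is the gripper command: -1 is shut, 1 is fully open, values between are in proportion, set as the call begins (left out, the last holds). The fingers move at their own pace and stop on an object; "grip_force" is the grip in N (left out, the last holds). Time passes only in rows, so rows that do not move let the fingers close. It gives the time, the measured TCP pose, the force and the opening at its end, in the units of the state.
- ctrl.get_obs(): the state, without advancing time (a new reading comes with each control period).
- ctrl.get_image(name): name is "scene" or "top" or "wrist"; returns the picture (400x640x3 uint8, red, green, blue); there is no depth.
- ctrl.camera_info(name): a dict with "K" (3x3 intrinsics, pixels), "dist_coeffs" ([k1, k2, p1, p2, k3] as OpenCV has them; the pictures are not rectified), "camera_from_world" (4x4, takes a point from world to camera coordinates). Camera axes: x right, y up, looking along -z (the intrinsics and any distortion apply to the point x, -y, -z); pixel columns grow to the right and rows downward; lengths in m; the calibration is good to about 2 mm. A picture is of the moment at which its call begins: read the wrist's pose just before it. camera_info takes no time and is no camera call; for the wrist camera it gives the pose at the moment of the call.
- ctrl.finish_job(): hands the job in, once; it reports no verdict.
The state is a dict: "t": time; "q": joint angles; "dq": joint speeds; "effort": joint torques, N m; "tool_pos": TCP position; "tool_rot": TCP orientation; "contact_force": force on the tool from outside, world axes, zero at the start; "wrist_torque": the same for the moment, N m; "opening": finger opening in m.
Only numpy, scipy, OpenCV 4.12 (cv2) and the standard library are available. Lean on these libraries where they do the work, as an engineer would, in place of code of your own. Each camera call takes 0.05 s, during which the arm holds its last target.

## Working session

There is one attempt and no reset: what is moved stays moved. The work goes in short steps, Python scripts to look and compute and a tool call to move; the robot and the scene stay as the last step left them, time stands still between calls to the robot, and variables do not carry over. Pictures are saved under pics/ and viewed, and the job is handed in when it is done.

Besides the shell and the picture viewer there is one more tool, called after "Emit:" as name([rows], argument=value, ...), one row to a line, values as JSON. jog_arm: Moves the arm, as the interface text tells. Its arguments: {"type":"object","properties":{"steps":{"type":"array","items":{"type":"array"}},"fingers":{"type":"number"},"grip_force":{"type":"number"}},"required":["steps"]}

```bash
mkdir -p pics
python3 - <<'E'
from station import ctrl
import cv2
print(ctrl.get_obs())
for n in ["scene","top"]:
    cv2.imwrite(f"pics/{n}0.png",ctrl.get_image(n)[:,:,::-1]); print(n,ctrl.camera_info(n))
E
```

```text
{'t': 0.0, 'q': array([ 1.17297543e+00,  5.33684396e-02,  1.61430712e+00, -5.43610733e-06,
        1.47598124e+00, -1.18972796e-01]), 'dq': array([ 3.44880180e-04, -8.02673597e-05, -5.21557878e-04, -3.76969486e-04,
       -7.94069601e-07, -1.44129494e-03]), 'effort': array([ 2.11390820e-04, -3.93682194e+01, -3.70175993e+01, -5.23785354e-05,
        6.88714266e-03,  3.89791367e-06]), 'tool_pos': array([0.17190941, 0.60061377, 0.40344763]), 'tool_rot': array([-0.43652226, -3.11058868,  0.00313636]), 'contact_force': array([-0.59467135,  0.6866884 ,  0.15168298]), 'wrist_torque': array([ 0.01828673, -0.01329636, -0.04858872]), 'opening': 0.08527073839702848}
scene {'K': array([[466.61790939,   0.        , 317.21505145],
       [  0.        , 466.61790939, 197.68454024],
       [  0.        ,   0.        ,   1.        ]]), 'dist_coeffs': array([-0.0622086,  0.       ,  0.       ,  0.       ,  0.       ]), 'camera_from_world': array([[-0.53048745,  0.84752774, -0.01672728,  0.18619244],
       [-0.659013  , -0.39991952,  0.63699783,  0.210071  ],
       [ 0.53318376,  0.34894285,  0.77068409, -1.48188043],
       [ 0.        ,  0.        ,  0.        ,  1.        ]])}
top {'K': array([[441.14261039,   0.        , 324.78438093],
       [  0.        , 441.14261039, 196.16548907],
       [  0.        ,   0.        ,   1.        ]]), 'dist_coeffs': array([-0.05399935,  0.        ,  0.        ,  0.        ,  0.        ]), 'camera_from_world': array([[ 0.02829083, -0.99924674,  0.02656265,  0.00956458],
       [ 0.99513552,  0.03066315,  0.09362194, -0.42869924],
       [-0.09436592,  0.02378479,  0.99525341, -1.17786515],
       [ 0.        ,  0.        ,  0.        ,  1.        ]])}
```

View pics/scene0.png

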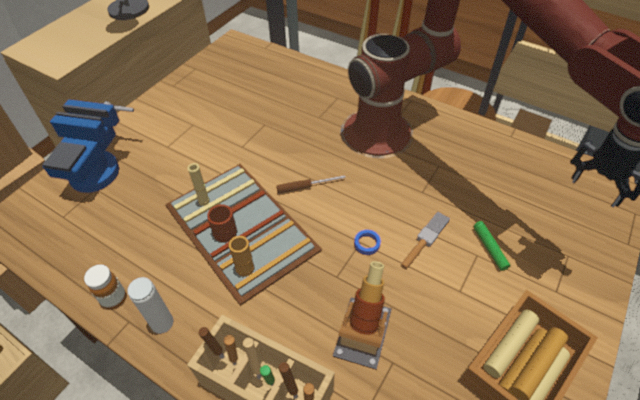

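View pics/top0.png

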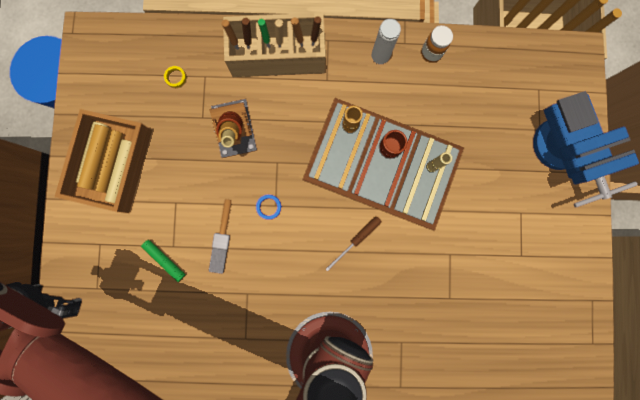

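The top view shows the cradle and nest at about (232,130). The rack is centred near (383,162): medium row on the left (sample at 353,115), large in the middle (393,143), small on the right (440,160). The scene view shows the nest at about (368,305). I'll zoom in on both.

Run:
```python
import cv2,numpy as np
a=cv2.imread("pics/top0.png");s=cv2.imread("pics/scene0.png")
cv2.imwrite("pics/t_cr.png",cv2.resize(a[90:170,190:280],None,fx=8,fy=7,interpolation=cv2.INTER_CUBIC)[:, :])
cv2.imwrite("pics/t_rack.png",cv2.resize(a[90:235,295:470],None,fx=4,fy=4,interpolation=cv2.INTER_CUBIC))
cv2.imwrite("pics/s_cr.png",cv2.resize(s[250:370,320:400],None,fx=5,fy=5,interpolation=cv2.INTER_CUBIC))
cv2.imwrite("pics/s_rack.png",cv2.resize(s[155:300,160:325],None,fx=4,fy=4,interpolation=cv2.INTER_CUBIC))
```

```text
(no output)
```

View pics/t_cr.png

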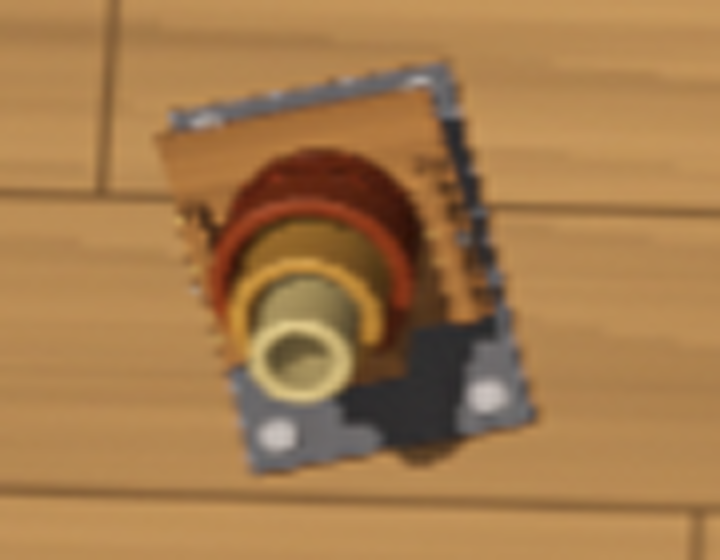

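View pics/t_rack.png

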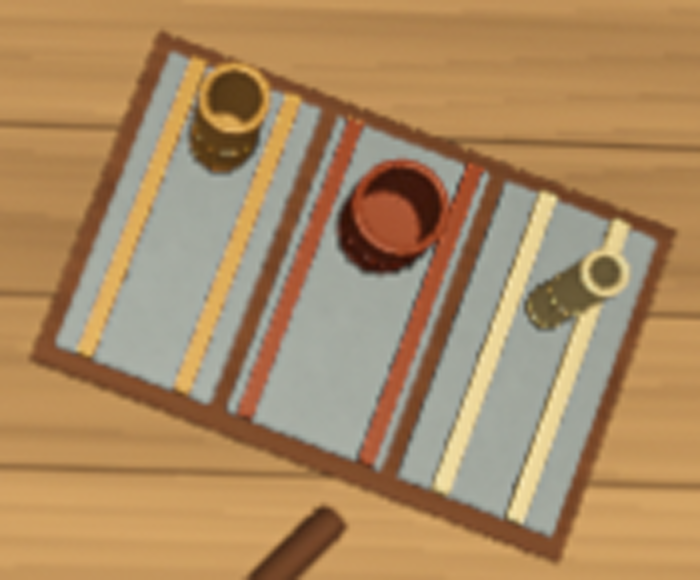

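View pics/s_cr.png

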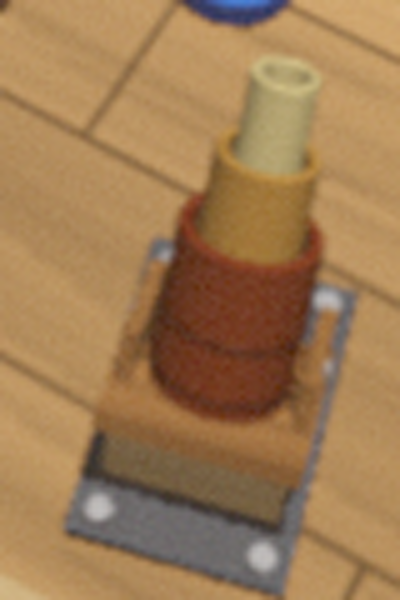

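View pics/s_rack.png

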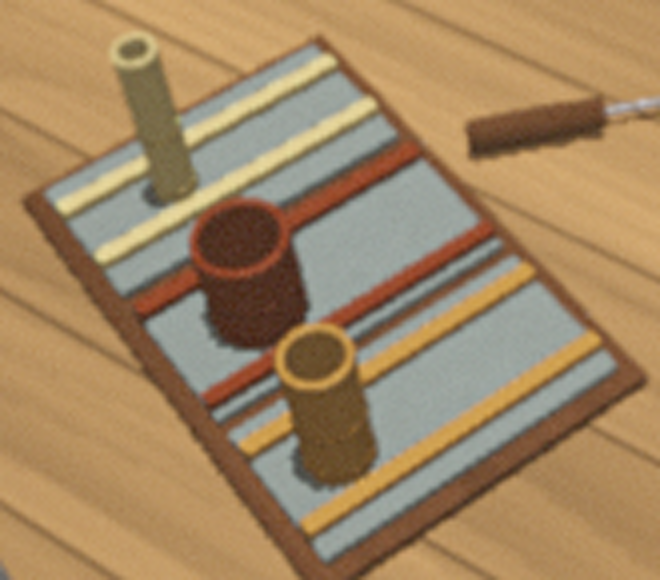

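```bash
cat > h.py <<'E'
import numpy as np,cv2
from station import ctrl
from scipy.spatial.transform import Rotation as R
def ray(info,uv):
    K=np.array(info["K"]);d=np.array(info["dist_coeffs"]);T=np.array(info["camera_from_world"])
    p=cv2.undistortPoints(np.array([[uv]],float),K,d)[0,0]
    dc=np.array([p[0],-p[1],-1.]);Rt=T[:3,:3].T
    return -Rt@T[:3,3],Rt@dc/np.linalg.norm(dc)
def onz(info,uv,z):
    o,d=ray(info,uv);return o+d*(z-o[2])/d[2]
def tri(rs):
    A=np.zeros((3,3));b=np.zeros(3)
    for o,d in rs:
        P=np.eye(3)-np.outer(d,d);A+=P;b+=P@o
    x=np.linalg.solve(A,b);return x,[np.linalg.norm((np.eye(3)-np.outer(d,d))@(x-o)) for o,d in rs]
E
python3 - <<'E'
from h import *
np.set_printoptions(precision=4,suppress=True)
t=ctrl.camera_info("top");s=ctrl.camera_info("scene")
f=lambda u,v:(295+u/4-.4,90+v/4-.4)
ft=lambda u,v:(190+u/8-.4,90+v/7-.4)
fs=lambda u,v:(320+u/5-.4,250+v/5-.4)
fr=lambda u,v:(160+u/4-.4,155+v/4-.4)
rails={"m":[(197,60),(86,352),(292,97),(184,390)],"l":[(354,122),(247,415),(476,168),(368,462)],"s":[(547,195),(443,490),(622,222),(515,520)]}
for k,v in rails.items():
    P=np.array([onz(t,f(*p),.030)[:2] for p in v])
    d=(P[0]-P[1]+P[2]-P[3]);d/=np.linalg.norm(d)
    n=np.array([-d[1],d[0]])
    print(k,"mid",P.mean(0),"yaw",np.degrees(np.arctan2(d[1],d[0])),"len",np.linalg.norm(P[0]-P[1]),np.linalg.norm(P[2]-P[3]),"sep",(P[0]-P[2])@n,(P[1]-P[3])@n)
print("foot",[onz(t,ft(*p),.006) for p in [(175,115),(445,65),(535,415),(252,470)]])
for k,a,b in [("small",(301,361),(286,74)),("large",(314,285),(252,232)),("med",(307,333),(267,158))]:
    print(k,*tri([ray(t,ft(*a)),ray(s,fs(*b))]))
for k,a,b in [("ss",(605,271),(135,50)),("sm",(234,97),(315,357)),("sl",(401,207),(240,237))]:
    print(k,*tri([ray(t,f(*a)),ray(s,fr(*b))]))
E
```

```text
m mid [ 0.5677 -0.021 ] yaw -18.786986443082082 len 0.21705107093776568 0.21682723301679535 sep 0.07022827487192462 0.07098404928443111
l mid [ 0.5254 -0.1392] yaw -19.04368367123209 len 0.21651275343853216 0.2174356047379667 sep 0.08980554667716485 0.0876440507788513
s mid [ 0.4846 -0.2569] yaw -19.173332798055757 len 0.21718913508579551 0.2200061460071142 sep 0.055105723787711974 0.052788777810269395
foot [array([0.673 , 0.3461, 0.006 ]), array([0.6966, 0.2527, 0.006 ]), array([0.5552, 0.2147, 0.006 ]), array([0.5301, 0.3114, 0.006 ])]
small [0.5374 0.2642 0.1741] [np.float64(0.0019081356050202822), np.float64(0.0019081356050202455)]
large [0.5786 0.2746 0.1123] [np.float64(0.0024034626852341232), np.float64(0.00240346268523431)]
med [0.556  0.2695 0.1368] [np.float64(0.0008486358857052144), np.float64(0.0008486358857052057)]
ss [ 0.5176 -0.265   0.1615] [np.float64(0.002577270681288571), np.float64(0.0025772706812886084)]
sm [ 0.6271 -0.039   0.1297] [np.float64(0.001903575146477036), np.float64(0.0019035751464771212)]
sl [ 0.5672 -0.151   0.0996] [np.float64(0.0019207035826998447), np.float64(0.0019207035826997742)]
```

The samples come out at 0.162, 0.130 and 0.100 m, where 0.160, 0.130 and 0.100 are expected. The rail spacing and length also fit. Next I'll plan the pregrasp above the nest.

```bash
cat >> h.py <<'E'
np.set_printoptions(precision=4,suppress=True)
def axis(yaw,tilt=30):
    c,s=np.cos(np.radians(yaw)),np.sin(np.radians(yaw));t=np.radians(tilt)
    return np.array([-np.sin(t)*c,-np.sin(t)*s,np.cos(t)])
def toolR(ax,yaxis):
    z=-ax/np.linalg.norm(ax);y=np.array(yaxis)-np.dot(yaxis,z)*z;y/=np.linalg.norm(y)
    return np.column_stack([np.cross(y,z),y,z])
def yv(yaw): return np.array([-np.sin(np.radians(yaw)),np.cos(np.radians(yaw)),0])
def plan(grasp,Rt,step=.04,ang=7.5,show=True):
    o=ctrl.get_obs();p=o["tool_pos"];R0=R.from_rotvec(o["tool_rot"]);R1=R.from_matrix(Rt)
    tgt=grasp-.155*Rt[:,2];d=tgt-p;rv=(R0.inv()*R1).as_rotvec()
    n=int(max(1,np.ceil(np.linalg.norm(d)/step),np.ceil(np.degrees(np.linalg.norm(rv))/ang)))
    print("t",round(o["t"],2),"tcp",p,"target",tgt,"dist mm",1e3*np.linalg.norm(d),"deg",np.degrees(np.linalg.norm(rv)),"F",o["contact_force"],"open",o["opening"],"rows",n)
    for i in range(n):
        Ri=R0*R.from_rotvec(rv*i/n)
        print([[float(x) for x in np.round(Ri.inv().apply(d/n)*100,2)],[float(x) for x in np.round(np.degrees(rv)/n,1)]],end=",\n")
E
python3 - <<'E'
from h import *
t=ctrl.camera_info("top");s=ctrl.camera_info("scene")
print(onz(t,(190+301/8-.4,90+361/7-.4),.1786),onz(s,(320+286/5-.4,250+74/5-.4),.1786))
C=np.array([.538,.2645,.1786]);a=axis(14.3)
plan(C+a*.08,toolR(a,yv(14.3)))
E
```

```text
[0.5373 0.2615 0.1786] [0.5391 0.2668 0.1786]
t 0.1 tcp [0.1719 0.6007 0.4036] target [0.4241 0.2355 0.3821] dist mm 444.34779687709545 deg 42.40002013896995 F [-0.1644  0.2871  0.0462] open 0.08542323783784349 rows 12
[[-2.86, -2.35, 0.18], [-0.7, -2.4, -2.5]],
[[-2.75, -2.47, 0.27], [-0.7, -2.4, -2.5]],
[[-2.62, -2.59, 0.36], [-0.7, -2.4, -2.5]],
[[-2.49, -2.7, 0.44], [-0.7, -2.4, -2.5]],
[[-2.35, -2.81, 0.51], [-0.7, -2.4, -2.5]],
[[-2.21, -2.92, 0.57], [-0.7, -2.4, -2.5]],
[[-2.05, -3.02, 0.63], [-0.7, -2.4, -2.5]],
[[-1.89, -3.11, 0.68], [-0.7, -2.4, -2.5]],
[[-1.73, -3.19, 0.72], [-0.7, -2.4, -2.5]],
[[-1.56, -3.27, 0.75], [-0.7, -2.4, -2.5]],
[[-1.38, -3.35, 0.77], [-0.7, -2.4, -2.5]],
[[-1.21, -3.41, 0.79], [-0.7, -2.4, -2.5]],
```

Emit:
jog_arm([
  [[-2.9, -2.3, 0.2], [-0.7, -2.4, -2.5]],
  [[-2.7, -2.5, 0.3], [-0.7, -2.4, -2.5]],
  [[-2.6, -2.6, 0.4], [-0.7, -2.4, -2.5]],
  [[-2.5, -2.7, 0.4], [-0.7, -2.4, -2.5]],
  [[-2.3, -2.8, 0.5], [-0.7, -2.4, -2.5]],
  [[-2.2, -2.9, 0.6], [-0.7, -2.4, -2.5]],
  [[-2.0, -3.0, 0.6], [-0.7, -2.4, -2.5]],
  [[-1.9, -3.1, 0.7], [-0.7, -2.4, -2.5]],
], fingers=1)

```text
t: 0.9
tool_pos: [0.3438, 0.3533, 0.383]
tool_rot: [-0.137, 2.786, 0.063]
contact_force: [-0.4, -0.6, -1.4]
opening: 0.086
```

Run:
```python
from h import *
C=np.array([.538,.2645,.1786]);a=axis(14.3)
plan(C+a*.08,toolR(a,yv(14.3)))
```

```text
t 0.9 tcp [0.3438 0.3533 0.383 ] target [0.4241 0.2355 0.3821] dist mm 142.60554286697356 deg 12.873058149935543 F [-0.3617 -0.5881 -1.4043] open 0.08596416080628987 rows 4
[[-1.61, -3.14, 0.53], [-0.5, -2.4, -2.1]],
[[-1.47, -3.2, 0.56], [-0.5, -2.4, -2.1]],
[[-1.33, -3.25, 0.59], [-0.5, -2.4, -2.1]],
[[-1.19, -3.3, 0.61], [-0.5, -2.4, -2.1]],
```

Emit:
jog_arm([
  [[-1.6, -3.1, 0.5], [-0.5, -2.4, -2.1]],
  [[-1.5, -3.2, 0.6], [-0.5, -2.4, -2.1]],
  [[-1.3, -3.3, 0.6], [-0.5, -2.4, -2.1]],
  [[-1.2, -3.3, 0.6], [-0.5, -2.4, -2.1]],
  [[0, 0, 0], [0, 0, 0]],
])

```text
t: 1.4
tool_pos: [0.4271, 0.2271, 0.3795]
tool_rot: [-0.332, 2.596, 0.077]
contact_force: [-0.7, 0.2, 0.4]
opening: 0.0853
```

Run:
```python
from h import *
C=np.array([.538,.2645,.1786]);a=axis(14.3)
plan(C+a*.08,toolR(a,yv(14.3)))
i=ctrl.camera_info("wrist");np.save("w1.npy",i,allow_pickle=True)
cv2.imwrite("pics/w1.png",ctrl.get_image("wrist")[:,:,::-1]);print(i)
```

```text
t 1.4 tcp [0.4271 0.2271 0.3795] target [0.4241 0.2355 0.3821] dist mm 9.262729450837288 deg 0.5566750188041809 F [-0.6741  0.192   0.3632] open 0.08526246377058397 rows 1
[[-0.07, 0.88, -0.27], [-0.4, 0.2, 0.4]],
{'K': array([[286.6329,   0.    , 320.1466],
       [  0.    , 286.6329, 199.6283],
       [  0.    ,   0.    ,   1.    ]]), 'dist_coeffs': array([-0.0371,  0.    ,  0.    ,  0.    ,  0.    ]), 'camera_from_world': array([[-0.2503,  0.9681, -0.0084, -0.1094],
       [-0.6777, -0.1813, -0.7126,  0.5296],
       [-0.6915, -0.1727,  0.7015,  0.081 ],
       [ 0.    ,  0.    ,  0.    ,  1.    ]])}
```

View pics/w1.png

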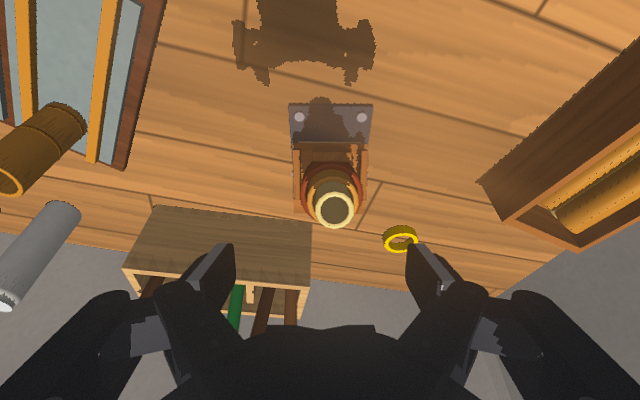

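The wrist picture shows the small rim ring near (334,209) and the foot's front corners with bolts at (299,117) and (361,117). I'll zoom in to measure.

Run:
```python
import cv2
a=cv2.imread("pics/w1.png");cv2.imwrite("pics/w1c.png",cv2.resize(a[95:235,275:390],None,fx=4,fy=4,interpolation=cv2.INTER_CUBIC))
```

```text
(no output)
```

View pics/w1c.png

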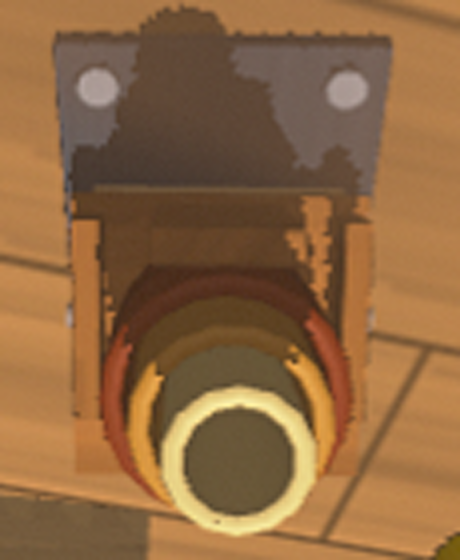

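Run:
```python
from h import *
i=np.load("w1.npy",allow_pickle=True).item();t=ctrl.camera_info("top");s=ctrl.camera_info("scene")
w=lambda u,v:(275+u/4-.4,95+v/4-.4)
for z in(.1741,.1786):print("rim",onz(i,w(239,460),z))
for z in (.005,.01):
  A,B=onz(i,w(97,87),z),onz(i,w(347,90),z);print(A,B,np.degrees(np.arctan2(-(B-A)[0],(B-A)[1])))
  A,B=onz(i,w(55,42),z),onz(i,w(391,42),z);print("edge",A,B,np.linalg.norm(A-B),np.degrees(np.arctan2(-(B-A)[0],(B-A)[1])),(A+B)/2)
print(*tri([ray(t,(190+301/8-.4,90+361/7-.4)),ray(s,(320+286/5-.4,250+74/5-.4)),ray(i,w(239,460))]))
print(*tri([ray(t,(190+301/8-.4,90+361/7-.4)),ray(i,w(239,460))]))
# reference: foot centre line
```

```text
rim [0.5386 0.2647 0.1741]
rim [0.5339 0.2632 0.1786]
[0.565  0.2324 0.005 ] [0.5466 0.306  0.005 ] 14.048119287735133
edge [0.5538 0.2175 0.005 ] [0.5286 0.313  0.005 ] 0.09878388264766755 14.793248457766365 [0.5412 0.2653 0.005 ]
[0.5622 0.2322 0.01  ] [0.5441 0.3045 0.01  ] 14.048119287735146
edge [0.5511 0.2175 0.01  ] [0.5263 0.3115 0.01  ] 0.09721424949628077 14.793248457766268 [0.5387 0.2645 0.01  ]
[0.5376 0.2643 0.1748] [np.float64(0.001998184341659437), np.float64(0.0018630052793952344), np.float64(0.0003071348268417447)]
[0.538  0.2634 0.1747] [np.float64(0.001081684554001044), np.float64(0.0010816845540010792)]
```

Run:
```python
from h import *
C=np.array([.538,.264,.175]);a=axis(14.3)
plan(C+a*.06,toolR(a,yv(14.3)))
```

```text
t 1.45 tcp [0.4264 0.2282 0.3793] target [0.4338 0.2374 0.3612] dist mm 21.64845385769607 deg 0.5011886095569876 F [-0.0749  0.5653 -0.1823] open 0.08533511620123825 rows 1
[[0.08, 0.72, 2.04], [-0.3, 0.1, 0.4]],
```

Emit:
jog_arm([
  [[0.1, 0.7, 2.0], [-0.3, 0.1, 0.4]],
  [[0, 0, 0], [0, 0, 0]],
])

```text
t: 1.65
tool_pos: [0.433, 0.2378, 0.3609]
tool_rot: [-0.325, 2.602, 0.089]
contact_force: [0.0, 0.5, 0.3]
opening: 0.0855
```

Run:
```python
from h import *
C=np.array([.538,.264,.175]);a=axis(14.3)
plan(C+a*-.013,toolR(a,yv(14.3)),step=.02)
```

```text
t 1.65 tcp [0.433  0.2378 0.3609] target [0.4692 0.2465 0.298 ] dist mm 73.08484936563 deg 0.1366133172484379 F [0.0413 0.4742 0.277 ] open 0.08547697999870504 rows 4
[[-0.02, -0.02, 1.83], [0.0, -0.0, -0.0]],
[[-0.02, -0.02, 1.83], [0.0, -0.0, -0.0]],
[[-0.02, -0.02, 1.83], [0.0, -0.0, -0.0]],
[[-0.02, -0.02, 1.83], [0.0, -0.0, -0.0]],
```

Emit:
jog_arm([
  [[0, 0, 1.8], [0, 0, 0]],
  [[0, 0, 1.8], [0, 0, 0]],
  [[0, 0, 1.8], [0, 0, 0]],
  [[0, 0, 1.5], [0, 0, 0]],
  [[0, 0, 0], [0, 0, 0]],
])

```text
t: 2.15
tool_pos: [0.4645, 0.2518, 0.302]
tool_rot: [-0.336, 2.601, 0.093]
contact_force: [0.3, -0.8, -0.2]
opening: 0.0857
```

Run:
```python
from h import *
C=np.array([.538,.264,.175]);a=axis(14.3)
plan(C+a*-.013,toolR(a,yv(14.3)),step=.02)
im=ctrl.get_image("wrist")[:,:,::-1];cv2.imwrite("pics/w2.png",im)
im=ctrl.get_image("scene")[:,:,::-1];cv2.imwrite("pics/s2.png",cv2.resize(im[200:360,300:460],None,fx=3.5,fy=3.5))
```

```text
t 2.15 tcp [0.4645 0.2518 0.302 ] target [0.4692 0.2465 0.298 ] dist mm 8.170184651303597 deg 0.4804607743829403 F [ 0.3288 -0.7818 -0.2308] open 0.08570928834217986 rows 1
[[-0.07, -0.64, 0.51], [0.3, -0.1, 0.3]],
```

View pics/w2.png

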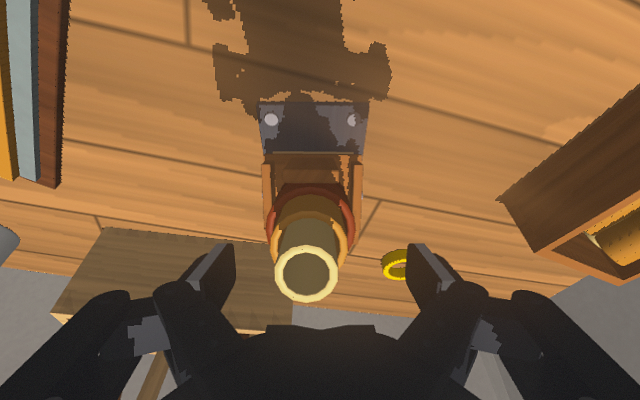

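View pics/s2.png

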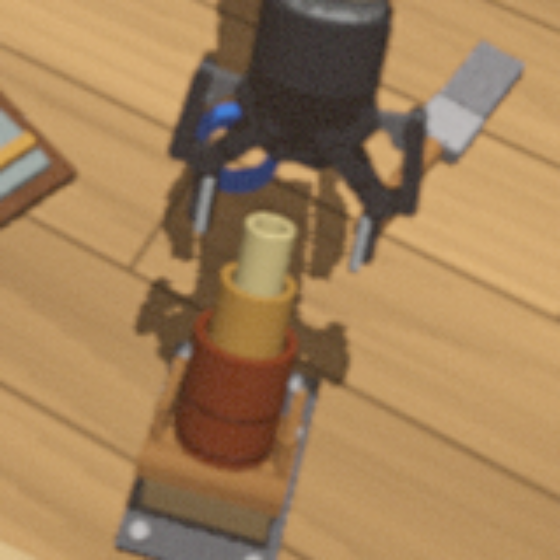

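The fingers are 6 mm off to +y of the cup: the rim is at (306,273) and the middle of the fingers at (320,273). That matches the plan error, so I'll correct it and close.

Emit:
jog_arm([
  [[-0.1, -0.6, 0.5], [0.3, -0.1, 0.3]],
  [[0, 0, 0], [0, 0, 0]],
])

```text
t: 2.45
tool_pos: [0.4695, 0.2473, 0.3023]
tool_rot: [-0.327, 2.593, 0.09]
contact_force: [0.7, 0.4, -0.4]
opening: 0.0854
```

Run:
```python
from h import *
C=np.array([.538,.264,.175]);a=axis(14.3)
plan(C+a*-.013,toolR(a,yv(14.3)),step=.02)
```

```text
t 2.45 tcp [0.4695 0.2473 0.3023] target [0.4692 0.2465 0.298 ] dist mm 4.425601764080494 deg 0.4024151675984131 F [ 0.7381  0.4093 -0.3791] open 0.08541358427520702 rows 1
[[0.26, -0.08, 0.35], [0.1, 0.4, 0.1]],
```

Emit:
jog_arm([
  [[0.3, -0.1, 0.3], [0.1, 0.4, 0.1]],
  [[0, 0, 0], [0, 0, 0]],
  [[0, 0, 0], [0, 0, 0]],
  [[0, 0, 0], [0, 0, 0]],
  [[0, 0, 0], [0, 0, 0]],
  [[0, 0, 0], [0, 0, 0]],
], fingers=-1, grip_force=35)

```text
t: 3.05
tool_pos: [0.4688, 0.2458, 0.2998]
tool_rot: [-0.324, 2.599, 0.088]
contact_force: [0.7, -1.0, -0.6]
opening: 0.0276
```

Run:
```python
from h import *
C=np.array([.538,.264,.175]);a=axis(14.3)
plan(C+a*-.013,toolR(a,yv(14.3)),step=.02)
im=ctrl.get_image("wrist")[:,:,::-1];cv2.imwrite("pics/w3.png",im)
```

```text
t 3.05 tcp [0.4688 0.2458 0.2998] target [0.4692 0.2465 0.298 ] dist mm 2.0439737562625564 deg 0.15092155998273435 F [ 0.7028 -0.995  -0.5769] open 0.02763664193116702 rows 1
[[0.04, 0.06, 0.19], [-0.0, 0.1, -0.1]],
```

View pics/w3.png

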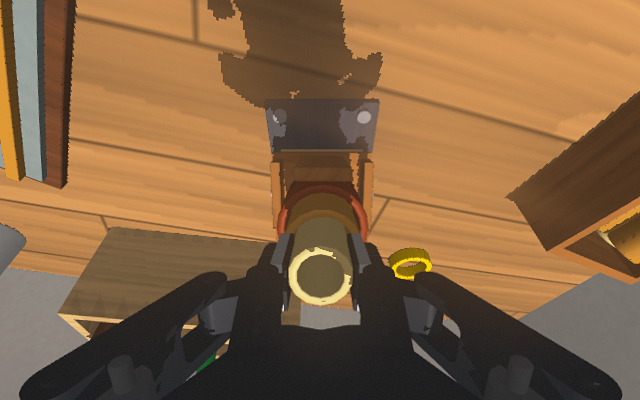

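The small cup is between the pads and the opening has stopped at 27.6 mm. Now I'll pull along the axis.

Emit:
jog_arm([
  [[0, 0, -1.5], [0, 0, 0]],
  [[0, 0, -2], [0, 0, 0]],
  [[0, 0, -2], [0, 0, 0]],
])

```text
t: 3.4
tool_pos: [0.4418, 0.2386, 0.3457]
tool_rot: [-0.324, 2.601, 0.086]
contact_force: [0.4, 0.1, -0.2]
opening: 0.0285
```

Run:
```python
from h import *
C=np.array([.538,.264,.175]);a=axis(14.3)
plan(C+a*.112,toolR(a,yv(14.3)),step=.02)
im=ctrl.get_image("wrist")[:,:,::-1];cv2.imwrite("pics/w4.png",im)
```

```text
t 3.4 tcp [0.4418 0.2386 0.3457] target [0.4086 0.231  0.4062] dist mm 69.38595186221544 deg 0.11625979349232211 F [ 0.3582  0.1208 -0.1865] open 0.028453954366236853 rows 4
[[-0.02, 0.02, -1.73], [-0.0, -0.0, -0.0]],
[[-0.02, 0.02, -1.73], [-0.0, -0.0, -0.0]],
[[-0.02, 0.02, -1.73], [-0.0, -0.0, -0.0]],
[[-0.02, 0.02, -1.73], [-0.0, -0.0, -0.0]],
```

View pics/w4.png

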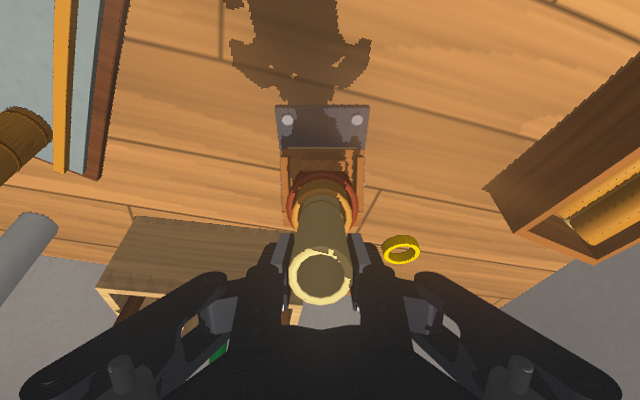

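The small cup is sliding out, rim at (320,275), and the medium cup is staying in. I'll keep pulling.

Emit:
jog_arm([
  [[0, 0, -2], [0, 0, 0]],
  [[0, 0, -2], [0, 0, 0]],
  [[0, 0, -2], [0, 0, 0]],
  [[0, 0, -2], [0, 0, 0]],
])

```text
t: 3.85
tool_pos: [0.4015, 0.2284, 0.4166]
tool_rot: [-0.324, 2.603, 0.086]
contact_force: [0.1, -0.1, -0.2]
opening: 0.0277
```

Run:
```python
from h import *
C=np.array([.538,.264,.175]);a=axis(14.3)
plan(C+a*.15,toolR(a,yv(14.3)),step=.02)
im=ctrl.get_image("scene")[:,:,::-1];cv2.imwrite("pics/s4.png",cv2.resize(im[150:360,260:460],None,fx=2.8,fy=2.8))
```

```text
t 3.85 tcp [0.4015 0.2284 0.4166] target [0.3902 0.2263 0.4391] dist mm 25.28713260301398 deg 0.17853223139052588 F [ 0.0883 -0.1345 -0.1644] open 0.027716321104775395 rows 2
[[-0.07, 0.04, -1.26], [-0.0, -0.1, -0.0]],
[[-0.07, 0.04, -1.26], [-0.0, -0.1, -0.0]],
```

View pics/s4.png

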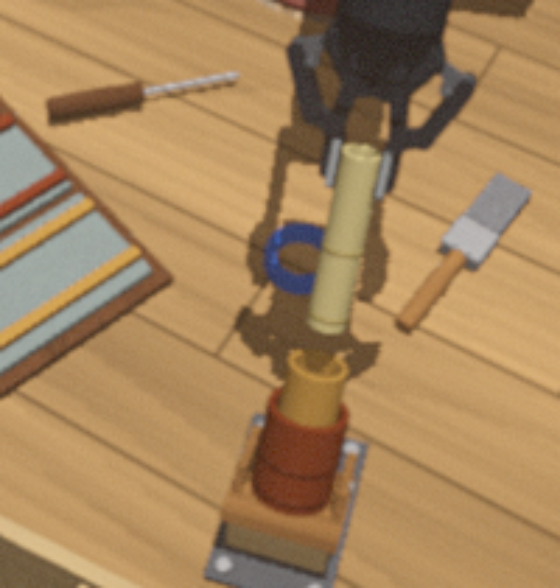

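Run:
```python
from h import *
plan(np.array([.4376,-.2396,.28]),toolR(np.array([0,0,1.]),yv(-19)),step=.03)
```

```text
t 3.9 tcp [0.4012 0.2285 0.4204] target [ 0.4376 -0.2396  0.435 ] dist mm 469.7435837244078 deg 44.59420497850252 F [1.794  1.0671 1.7672] open 0.02789043453203337 rows 16
[[0.38, -2.89, -0.33], [0.5, 1.8, 2.0]],
[[0.29, -2.91, -0.29], [0.5, 1.8, 2.0]],
[[0.2, -2.92, -0.26], [0.5, 1.8, 2.0]],
[[0.1, -2.93, -0.22], [0.5, 1.8, 2.0]],
[[0.0, -2.93, -0.19], [0.5, 1.8, 2.0]],
[[-0.09, -2.93, -0.17], [0.5, 1.8, 2.0]],
[[-0.19, -2.93, -0.14], [0.5, 1.8, 2.0]],
[[-0.29, -2.92, -0.12], [0.5, 1.8, 2.0]],
[[-0.39, -2.91, -0.11], [0.5, 1.8, 2.0]],
[[-0.49, -2.89, -0.09], [0.5, 1.8, 2.0]],
[[-0.59, -2.87, -0.08], [0.5, 1.8, 2.0]],
[[-0.69, -2.85, -0.08], [0.5, 1.8, 2.0]],
[[-0.79, -2.83, -0.07], [0.5, 1.8, 2.0]],
[[-0.88, -2.8, -0.07], [0.5, 1.8, 2.0]],
[[-0.98, -2.77, -0.07], [0.5, 1.8, 2.0]],
[[-1.07, -2.73, -0.08], [0.5, 1.8, 2.0]],
```

Emit:
jog_arm([
  [[0, 0, -1.5], [0, 0, 0]],
  [[0.3, -2.9, -0.3], [0.5, 1.8, 2]],
  [[0.2, -2.9, -0.3], [0.5, 1.8, 2]],
  [[0.1, -2.9, -0.2], [0.5, 1.8, 2]],
  [[0, -2.9, -0.2], [0.5, 1.8, 2]],
  [[-0.1, -2.9, -0.2], [0.5, 1.8, 2]],
  [[-0.2, -2.9, -0.1], [0.5, 1.8, 2]],
  [[-0.3, -2.9, -0.1], [0.5, 1.8, 2]],
])

```text
t: 4.7
tool_pos: [0.4183, 0.0197, 0.4356]
tool_rot: [0.011, 2.85, 0.062]
contact_force: [0.2, 0.6, -0.3]
opening: 0.028
```

Run:
```python
from h import *
plan(np.array([.4376,-.2396,.28]),toolR(np.array([0,0,1.]),yv(-19)),step=.03)
```

```text
t 4.7 tcp [0.4183 0.0197 0.4356] target [ 0.4376 -0.2396  0.435 ] dist mm 260.02772351363416 deg 25.02922802980676 F [ 0.1504  0.5637 -0.2928] open 0.027959545891280697 rows 9
[[-0.24, -2.88, -0.05], [0.6, 1.8, 2.0]],
[[-0.34, -2.87, -0.03], [0.6, 1.8, 2.0]],
[[-0.45, -2.85, -0.02], [0.6, 1.8, 2.0]],
[[-0.55, -2.84, -0.0], [0.6, 1.8, 2.0]],
[[-0.65, -2.82, 0.01], [0.6, 1.8, 2.0]],
[[-0.75, -2.79, 0.01], [0.6, 1.8, 2.0]],
[[-0.85, -2.76, 0.02], [0.6, 1.8, 2.0]],
[[-0.95, -2.73, 0.02], [0.6, 1.8, 2.0]],
[[-1.04, -2.69, 0.01], [0.6, 1.8, 2.0]],
```

Emit:
jog_arm([
  [[-0.2, -2.9, 0], [0.6, 1.8, 2]],
  [[-0.3, -2.9, 0], [0.6, 1.8, 2]],
  [[-0.4, -2.9, 0], [0.6, 1.8, 2]],
  [[-0.5, -2.8, 0], [0.6, 1.8, 2]],
  [[-0.6, -2.8, 0], [0.6, 1.8, 2]],
  [[-0.8, -2.8, 0], [0.6, 1.8, 2]],
  [[-0.9, -2.8, 0], [0.6, 1.8, 2]],
  [[-1, -2.7, 0], [0.6, 1.8, 2]],
])

```text
t: 5.5
tool_pos: [0.4354, -0.2241, 0.4258]
tool_rot: [0.476, 3.088, 0.002]
contact_force: [-0.4, 0.6, -0.6]
opening: 0.0283
```

Run:
```python
from h import *
plan(np.array([.4376,-.2396,.28]),toolR(np.array([0,0,1.]),yv(-19)),step=.03)
```

```text
t 5.5 tcp [ 0.4354 -0.2241  0.4258] target [ 0.4376 -0.2396  0.435 ] dist mm 18.137715084857646 deg 1.7663110513782136 F [-0.4023  0.5881 -0.5563] open 0.028297256574812437 rows 1
[[-0.69, -1.41, -0.92], [0.2, 1.0, 1.5]],
```

Emit:
jog_arm([
  [[-0.7, -1.4, -0.4], [0.2, 1.0, 1.5]],
  [[0, 0, 0], [0, 0, 0]],
])

```text
t: 5.7
tool_pos: [0.4383, -0.2438, 0.4269]
tool_rot: [-0.528, -3.092, -0.001]
contact_force: [0.4, -0.0, -0.2]
opening: 0.0281
```

Run:
```python
from h import *
plan(np.array([.4376,-.2396,.28]),toolR(np.array([0,0,1.]),yv(-19)),step=.03)
np.save("w5.npy",ctrl.camera_info("wrist"),allow_pickle=True)
cv2.imwrite("pics/w5.png",ctrl.get_image("wrist")[:,:,::-1])
im=ctrl.get_image("scene")[:,:,::-1];cv2.imwrite("pics/s5.png",im); cv2.imwrite("pics/s5c.png",cv2.resize(im[60:310,150:400],None,fx=2.4,fy=2.4))
im=ctrl.get_image("top")[:,:,::-1];cv2.imwrite("pics/t5.png",im)
```

```text
t 5.7 tcp [ 0.4383 -0.2438  0.4269] target [ 0.4376 -0.2396  0.435 ] dist mm 9.141887738240623 deg 0.44993565508541394 F [ 0.4145 -0.0433 -0.2443] open 0.028119663226440886 rows 1
[[0.21, 0.37, -0.81], [-0.0, -0.3, -0.4]],
```

View pics/w5.png

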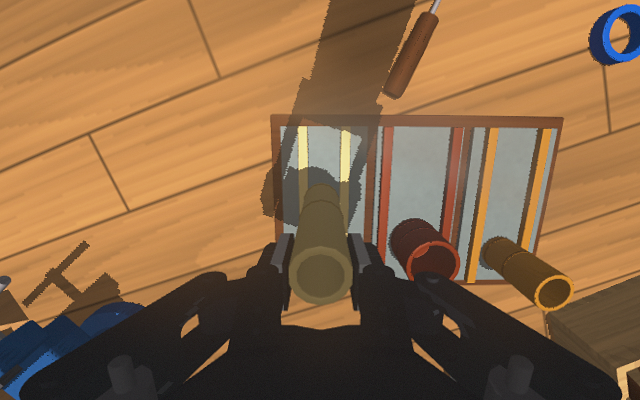

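View pics/s5c.png

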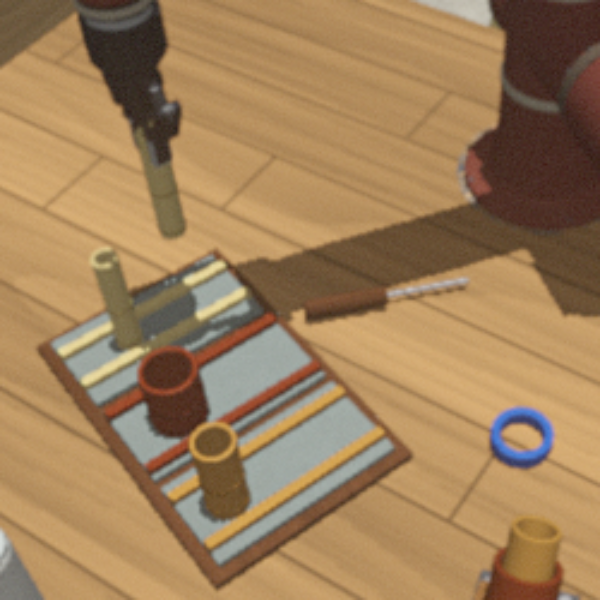

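The cup hangs plumb over the small row. In the wrist view the straw rails are at (304,140) and (345,140). I'll check the row's midline from this view.

Run:
```python
from h import *
i=np.load("w5.npy",allow_pickle=True).item()
im=cv2.imread("pics/w5.png");cv2.imwrite("pics/w5c.png",cv2.resize(im[105:290,255:585],None,fx=2.4,fy=2.4,interpolation=cv2.INTER_CUBIC))
```

```text
(no output)
```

View pics/w5c.png

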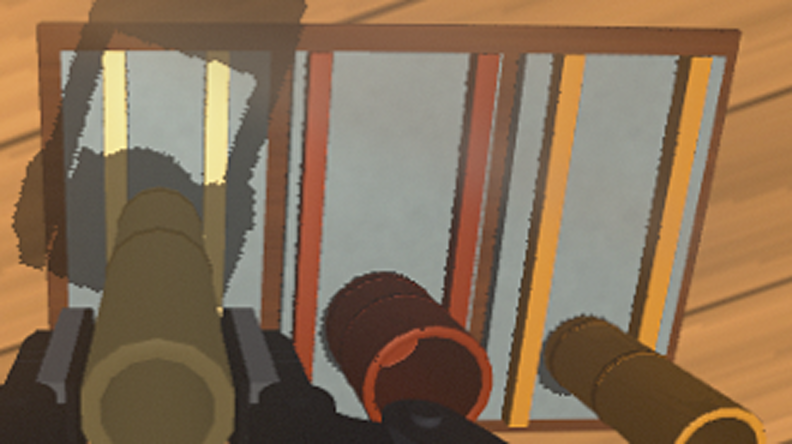

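Run:
```python
from h import *
i=np.load("w5.npy",allow_pickle=True).item()
w=lambda u,v:(255+u/2.4-.3,105+v/2.4-.3)
d=np.array([np.cos(np.radians(-19)),np.sin(np.radians(-19))]);n=np.array([-d[1],d[0]])
for k,m,pts in [("s",(.4846,-.2569),[(114,52),(218,62)]),("s2",(.4846,-.2569),[(116,150),(216,150)]),("l",(.5254,-.1392),[(321,54),(484,54)]),("m",(.5677,-.021),[(572,57),(699,57)])]:
    for p in pts+[tuple(np.mean(pts,0))]:
        q=onz(i,w(*p),.03)[:2]-np.array(m);print(k,"along",q@d,"lat",q@n)
```

```text
s along -0.10977400157052017 lat -0.02431417462291127
s along -0.10440929282502726 lat 0.02961691029537414
s along -0.10707784088507129 lat 0.002602029076042206
s2 along -0.05870745198614469 lat -0.024328837943596672
s2 along -0.05839377186147647 lat 0.02927371902165697
s2 along -0.05854239454474799 lat 0.0024691681051188796
l along -0.10856076267916846 lat -0.0414893352269681
l along -0.10862495359234085 lat 0.0441804955703227
l along -0.10854386682634742 lat 0.0011460943964466883
m along -0.10880645182217014 lat -0.03404557439067279
m along -0.10932386346317426 lat 0.03557192049946596
m along -0.10902850852984265 lat 0.0004916492317691978
```

Run:
```python
from h import *
plan(np.array([.438,-.2387,.312-.155]),toolR(np.array([0,0,1.]),yv(-19)),step=.03)
```

```text
t 5.85 tcp [ 0.438  -0.2415  0.4267] target [ 0.438  -0.2387  0.312 ] dist mm 114.74296801966717 deg 0.34888941135540097 F [-0.1071  0.8564 -1.3629] open 0.028130822908165005 rows 4
[[0.01, 0.06, 2.87], [0.0, -0.1, -0.0]],
[[0.01, 0.06, 2.87], [0.0, -0.1, -0.0]],
[[0.02, 0.07, 2.87], [0.0, -0.1, -0.0]],
[[0.02, 0.07, 2.87], [0.0, -0.1, -0.0]],
```

Emit:
jog_arm([
  [[0, 0.1, 2.8], [0, -0.1, 0]],
  [[0, 0.1, 2.8], [0, -0.1, 0]],
  [[0, 0.1, 2.0], [0, -0.1, 0]],
  [[0, 0, 2.0], [0, 0, 0]],
  [[0, 0, 0], [0, 0, 0]],
])

```text
t: 6.35
tool_pos: [0.4392, -0.2333, 0.3281]
tool_rot: [0.51, 3.094, 0.0]
contact_force: [-0.2, 0.6, -1.0]
opening: 0.0281
```

Run:
```python
from h import *
plan(np.array([.438,-.2387,.306-.155]),toolR(np.array([0,0,1.]),yv(-19)),step=.03)
im=ctrl.get_image("scene")[:,:,::-1]; cv2.imwrite("pics/s6c.png",cv2.resize(im[100:250,160:310],None,fx=4,fy=4))
```

```text
t 6.35 tcp [ 0.4392 -0.2333  0.3281] target [ 0.438  -0.2387  0.306 ] dist mm 22.766719884236082 deg 0.44562381891560005 F [-0.2247  0.5919 -0.9714] open 0.0280553833783253 rows 1
[[-0.05, -0.55, 2.21], [0.1, 0.3, 0.3]],
```

View pics/s6c.png

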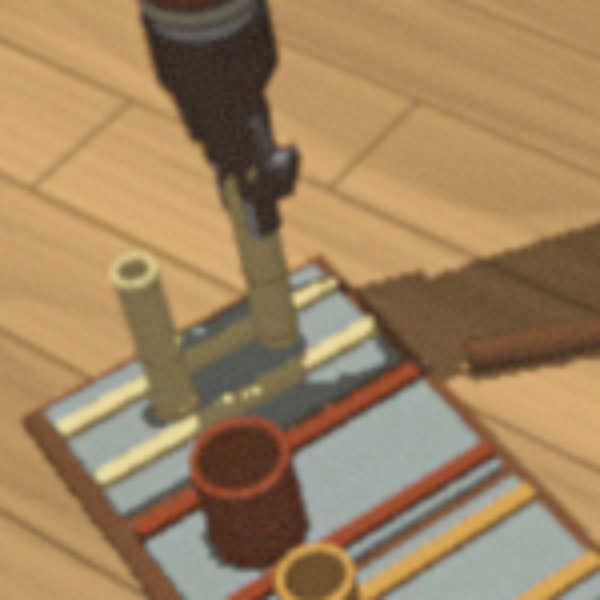

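Emit:
jog_arm([
  [[0, -0.5, 0.5], [0.1, 0.3, 0.3]],
  [[0, 0, 0], [0, 0, 0]],
])

```text
t: 6.6
tool_pos: [0.4386, -0.2382, 0.3271]
tool_rot: [0.516, 3.092, -0.006]
contact_force: [0.2, -1.2, -0.5]
opening: 0.0281
```

Run:
```python
from h import *
plan(np.array([.438,-.2387,.306-.155]),toolR(np.array([0,0,1.]),yv(-19)),step=.03)
```

```text
t 6.6 tcp [ 0.4386 -0.2382  0.3271] target [ 0.438  -0.2387  0.306 ] dist mm 21.105814008582705 deg 0.42690756552530207 F [ 0.1781 -1.1706 -0.4742] open 0.02809080829765502 rows 1
[[0.06, -0.06, 2.11], [-0.2, 0.4, 0.1]],
```

Emit:
jog_arm([
  [[0, 0, 1.0], [-0.1, 0.2, 0]],
  [[0, 0, 0.8], [-0.1, 0.2, 0]],
  [[0, 0, 0], [0, 0, 0]],
])

```text
t: 6.9
tool_pos: [0.4393, -0.2389, 0.3104]
tool_rot: [0.517, 3.095, -0.001]
contact_force: [0.0, -0.5, -0.7]
opening: 0.0281
```

Run:
```python
from h import *
plan(np.array([.438,-.2387,.306-.155]),toolR(np.array([0,0,1.]),yv(-19)),step=.03)
im=ctrl.get_image("scene")[:,:,::-1]; cv2.imwrite("pics/s7c.png",cv2.resize(im[100:250,160:310],None,fx=4,fy=4))
```

```text
t 6.9 tcp [ 0.4393 -0.2389  0.3104] target [ 0.438  -0.2387  0.306 ] dist mm 4.62223633523852 deg 0.23903003733749248 F [ 0.0414 -0.5043 -0.7379] open 0.02814474366078457 rows 1
[[0.13, -0.02, 0.44], [-0.0, 0.2, 0.0]],
```

View pics/s7c.png

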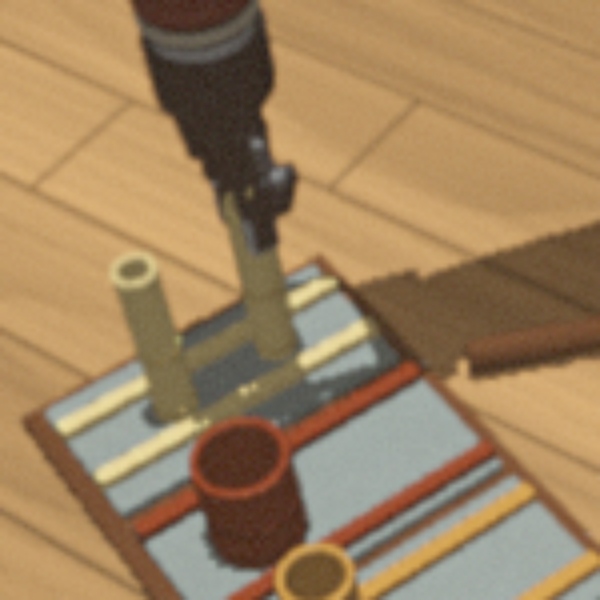

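The cup is between the rails, with its bottom at (278,350) in the crop. I'll lower gently to contact.

Emit:
jog_arm([
  [[0, 0, 0.3], [0, 0, 0]],
  [[0, 0, 0.3], [0, 0, 0]],
])

```text
t: 7.15
tool_pos: [0.4397, -0.2393, 0.3052]
tool_rot: [0.517, 3.093, -0.003]
contact_force: [-0.2, -0.5, 0.4]
opening: 0.0276
```

Emit:
jog_arm([
  [[0, 0, 0.3], [0, 0, 0]],
  [[0, 0, 0], [0, 0, 0]],
])

```text
t: 7.35
tool_pos: [0.4404, -0.2397, 0.3039]
tool_rot: [0.516, 3.09, -0.004]
contact_force: [0.8, 0.4, -0.3]
opening: 0.0282
```

Emit:
jog_arm([
  [[0, 0, 0.2], [0, 0, 0]],
  [[0, 0, 0.2], [0, 0, 0]],
])

```text
t: 7.55
tool_pos: [0.4416, -0.2402, 0.3034]
tool_rot: [0.516, 3.086, -0.006]
contact_force: [-1.7, 3.2, 10.4]
opening: 0.0282
```

Run:
```python
from h import *
plan(np.array([.438,-.2387,.304-.155]),toolR(np.array([0,0,1.]),yv(-19)),step=.03)
im=ctrl.get_image("scene")[:,:,::-1]; cv2.imwrite("pics/s8c.png",cv2.resize(im[150:260,180:290],None,fx=5,fy=5))
```

```text
t 7.55 tcp [ 0.4416 -0.2402  0.3034] target [ 0.438  -0.2387  0.304 ] dist mm 3.9317605821256847 deg 0.7509270652800714 F [-1.7335  3.1832 10.3945] open 0.02819929851866364 rows 1
[[0.39, 0.03, -0.07], [-0.1, 0.7, 0.0]],
```

View pics/s8c.png

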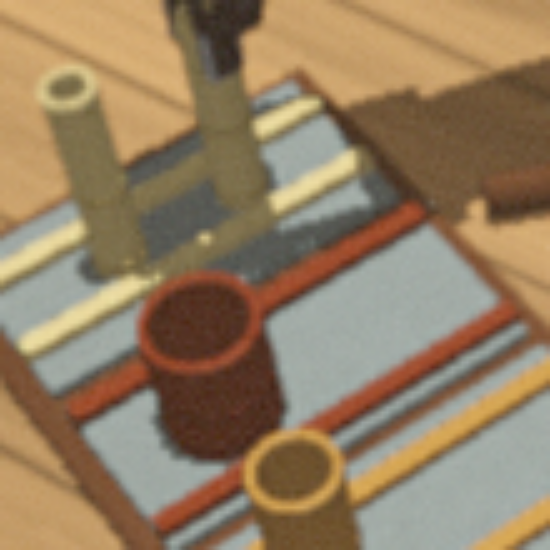

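That is contact, 10 N at TCP z = 0.3034 against 0.3038 predicted. Back off 0.5 mm and open.

Emit:
jog_arm([
  [[0, 0, -0.1], [0, 0.5, 0]],
  [[0, 0, 0], [0, 0, 0]],
])

```text
t: 7.8
tool_pos: [0.4417, -0.2403, 0.3047]
tool_rot: [0.517, 3.094, -0.004]
contact_force: [-1.4, 0.8, -1.2]
opening: 0.0279
```

Emit:
jog_arm([
  [[0, 0, 0], [0, 0, 0]],
  [[0, 0, 0], [0, 0, 0]],
  [[0, 0, 0], [0, 0, 0]],
  [[0, 0, 0], [0, 0, 0]],
], fingers=0.2)

```text
t: 8.2
tool_pos: [0.4414, -0.2401, 0.3034]
tool_rot: [0.517, 3.096, -0.003]
contact_force: [-0.2, -0.8, -0.2]
opening: 0.051
```

Run:
```python
from h import *
plan(np.array([.438,-.2387,.304-.155]),toolR(np.array([0,0,1.]),yv(-19)),step=.03)
cv2.imwrite("pics/w9.png",ctrl.get_image("wrist")[:,:,::-1])
```

```text
t 8.2 tcp [ 0.4414 -0.2401  0.3034] target [ 0.438  -0.2387  0.304 ] dist mm 3.713356228476678 deg 0.21452907130964133 F [-0.2157 -0.7789 -0.2466] open 0.05104817427817259 rows 1
[[0.37, 0.02, -0.06], [-0.1, 0.2, 0.0]],
```

View pics/w9.png

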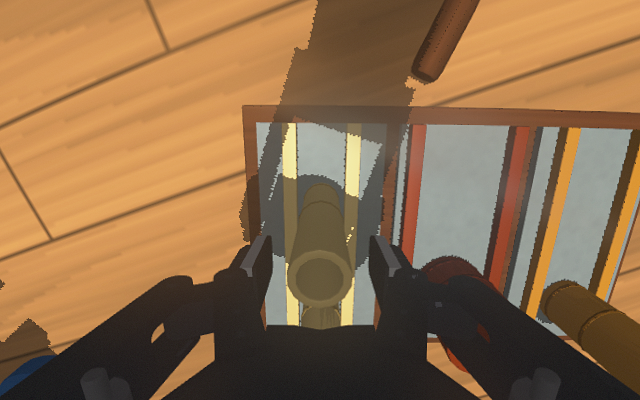

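The cup stands free at (321,277) with the sample in line behind it at (321,315). Retreat upward.

Emit:
jog_arm([
  [[0, 0, -2], [0, 0, 0]],
  [[0, 0, -2.5], [0, 0, 0]],
  [[0, 0, -3], [0, 0, 0]],
  [[0, 0, -4], [0, 0, 0]],
  [[0, 0, -3], [0, 0, 0]],
])

```text
t: 8.75
tool_pos: [0.4399, -0.2391, 0.4454]
tool_rot: [-0.516, -3.088, -0.008]
contact_force: [0.8, -1.0, -0.2]
opening: 0.0511
```

Run:
```python
from h import *
C=np.array([.538,.264,.175]);a=axis(14.3);Cm=C-a*.036
plan(Cm+a*.09,toolR(a,yv(14.3)),step=.045,ang=6)
im=ctrl.get_image("scene")[:,:,::-1]; cv2.imwrite("pics/s10c.png",cv2.resize(im[150:370,160:400],None,fx=2.5,fy=2.5))
```

```text
t 8.75 tcp [ 0.4399 -0.2391  0.4454] target [0.4367 0.2382 0.356 ] dist mm 485.5710466439274 deg 44.90138494579782 F [ 0.7641 -0.9718 -0.2195] open 0.05113835877174247 rows 11
[[1.43, 4.09, 0.84], [-0.8, -2.7, -3.0]],
[[1.26, 4.15, 0.83], [-0.8, -2.7, -3.0]],
[[1.08, 4.2, 0.83], [-0.8, -2.7, -3.0]],
[[0.9, 4.24, 0.84], [-0.8, -2.7, -3.0]],
[[0.72, 4.27, 0.86], [-0.8, -2.7, -3.0]],
[[0.54, 4.29, 0.89], [-0.8, -2.7, -3.0]],
[[0.36, 4.3, 0.92], [-0.8, -2.7, -3.0]],
[[0.18, 4.3, 0.97], [-0.8, -2.7, -3.0]],
[[0.01, 4.29, 1.02], [-0.8, -2.7, -3.0]],
[[-0.17, 4.28, 1.08], [-0.8, -2.7, -3.0]],
[[-0.33, 4.25, 1.15], [-0.8, -2.7, -3.0]],
```

View pics/s10c.png

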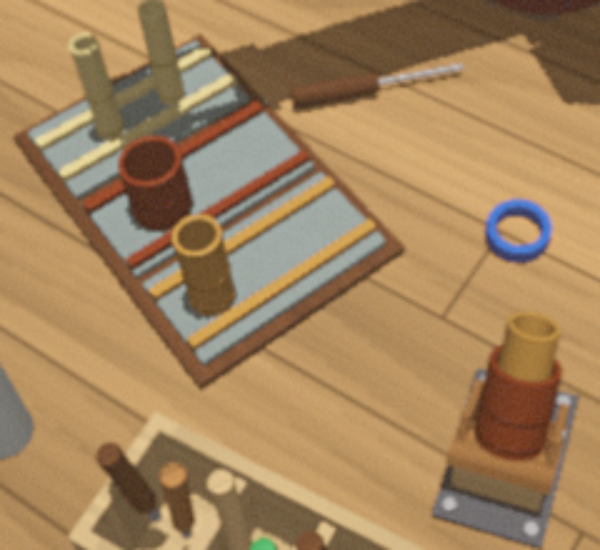

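The small cup stands in its row and the medium cup is still nested. I'll move back to the cradle.

Emit:
jog_arm([
  [[1.4, 4.1, 0.4], [-0.8, -2.7, -3]],
  [[1.3, 4.1, 0.6], [-0.8, -2.7, -3]],
  [[1.1, 4.2, 0.8], [-0.8, -2.7, -3]],
  [[0.9, 4.2, 0.8], [-0.8, -2.7, -3]],
  [[0.7, 4.3, 0.9], [-0.8, -2.7, -3]],
  [[0.5, 4.3, 0.9], [-0.8, -2.7, -3]],
  [[0.4, 4.3, 0.9], [-0.8, -2.7, -3]],
  [[0.2, 4.3, 1], [-0.8, -2.7, -3]],
], fingers=1)

```text
t: 9.6
tool_pos: [0.4371, 0.1135, 0.3938]
tool_rot: [-0.135, 2.725, 0.061]
contact_force: [1.1, -0.5, 0.1]
opening: 0.0855
```

Run:
```python
from h import *
C=np.array([.538,.264,.175]);a=axis(14.3);Cm=C-a*.036
plan(Cm+a*.09,toolR(a,yv(14.3)),step=.045,ang=6)
```

```text
t 9.6 tcp [0.4371 0.1135 0.3938] target [0.4367 0.2382 0.356 ] dist mm 130.29322129146843 deg 10.466437819292477 F [ 1.0532 -0.5176  0.0987] open 0.0855078428640561 rows 3
[[0.16, 4.11, 1.41], [-0.9, -2.0, -2.7]],
[[0.02, 4.09, 1.47], [-0.9, -2.0, -2.7]],
[[-0.12, 4.06, 1.53], [-0.9, -2.0, -2.7]],
```

Emit:
jog_arm([
  [[0.2, 4.1, 1.4], [-0.9, -2, -2.7]],
  [[0, 4.1, 1.4], [-0.9, -2, -2.7]],
  [[-0.1, 4.1, 1.0], [-0.9, -2, -2.7]],
  [[0, 0, 0], [0, 0, 0]],
])

```text
t: 10.0
tool_pos: [0.4298, 0.247, 0.3581]
tool_rot: [-0.347, 2.596, 0.094]
contact_force: [0.4, -1.0, -1.1]
opening: 0.0855
```

Run:
```python
from h import *
C=np.array([.538,.264,.175]);a=axis(14.3);Cm=C-a*.036
plan(Cm+a*.06,toolR(a,yv(14.3)),step=.045,ang=6)
np.save("w11.npy",ctrl.camera_info("wrist"),allow_pickle=True)
im=ctrl.get_image("wrist")[:,:,::-1];cv2.imwrite("pics/w11.png",im);cv2.imwrite("pics/w11c.png",cv2.resize(im[90:300,250:400],None,fx=2.8,fy=2.8,interpolation=cv2.INTER_CUBIC))
```

```text
t 10.0 tcp [0.4298 0.247  0.3581] target [0.4513 0.2419 0.33  ] dist mm 35.74155623983654 deg 0.925271530160843 F [ 0.3545 -0.9529 -1.1244] open 0.0854889251735433 rows 1
[[-0.27, -1.05, 3.4], [0.5, 0.1, 0.8]],
```

View pics/w11c.png

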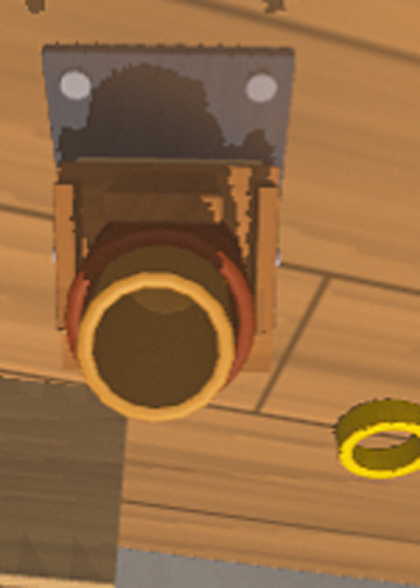

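Run:
```python
from h import *
i=np.load("w11.npy",allow_pickle=True).item()
C=np.array([.538,.264,.175]);a=axis(14.3);Cm=C-a*.036
print(Cm,onz(i,(250+156/2.8-.3,90+345/2.8-.3),Cm[2]))
```

```text
[0.5554 0.2684 0.1438] [0.5591 0.2696 0.1438]
```

Emit:
jog_arm([
  [[-0.3, -1.0, 2.0], [0.5, 0.1, 0.8]],
  [[0, 0, 0], [0, 0, 0]],
])

```text
t: 10.25
tool_pos: [0.4452, 0.2388, 0.3428]
tool_rot: [-0.323, 2.6, 0.085]
contact_force: [-0.4, 0.2, -0.4]
opening: 0.0853
```

Run:
```python
from h import *
a=axis(14.3);Cm=np.array([.557,.269,.1435])
plan(Cm-a*.013,toolR(a,yv(14.3)),step=.02,ang=6)
```

```text
t 10.25 tcp [0.4452 0.2388 0.3428] target [0.4882 0.2515 0.2665] dist mm 88.52976579741521 deg 0.1842504010242865 F [-0.4048  0.2465 -0.3748] open 0.08531973775005156 rows 5
[[-0.01, 0.04, 1.77], [-0.0, 0.0, -0.0]],
[[-0.01, 0.04, 1.77], [-0.0, 0.0, -0.0]],
[[-0.01, 0.04, 1.77], [-0.0, 0.0, -0.0]],
[[-0.01, 0.04, 1.77], [-0.0, 0.0, -0.0]],
[[-0.01, 0.03, 1.77], [-0.0, 0.0, -0.0]],
```

Emit:
jog_arm([
  [[0, 0, 1.8], [0, 0, 0]],
  [[0, 0.1, 1.8], [0, 0, 0]],
  [[0, 0, 1.8], [0, 0, 0]],
  [[0, 0.1, 1.5], [0, 0, 0]],
  [[0, 0, 0], [0, 0, 0]],
])

```text
t: 10.75
tool_pos: [0.4816, 0.2447, 0.2869]
tool_rot: [-0.31, 2.595, 0.083]
contact_force: [-0.6, -0.8, -0.4]
opening: 0.0853
```

Run:
```python
from h import *
a=axis(14.3);Cm=np.array([.557,.269,.1435])
plan(Cm-a*.013,toolR(a,yv(14.3)),step=.02,ang=6)
im=ctrl.get_image("wrist")[:,:,::-1];cv2.imwrite("pics/w12.png",im)
```

```text
t 10.75 tcp [0.4816 0.2447 0.2869] target [0.4882 0.2515 0.2665] dist mm 22.484279597783654 deg 0.8104700289835384 F [-0.595  -0.8084 -0.4493] open 0.08533705767018591 rows 2
[[0.17, 0.25, 1.08], [-0.2, 0.2, -0.3]],
[[0.16, 0.25, 1.08], [-0.2, 0.2, -0.3]],
```

View pics/w12.png

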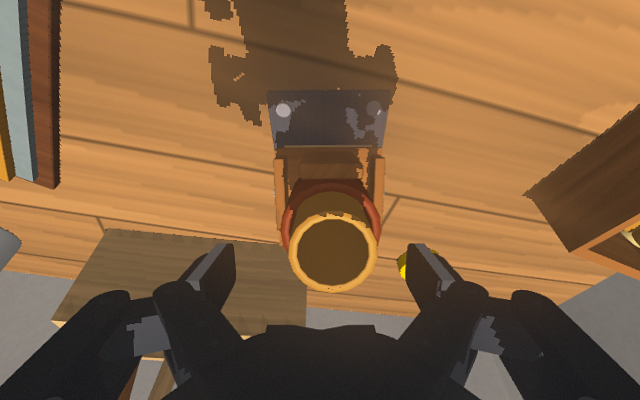

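The rim centre is at (333,252) and the finger midpoint is at x = 320, so I need about +5 mm in y, as planned.

Emit:
jog_arm([
  [[0.2, 0.4, 0.8], [-0.2, 0.2, -0.3]],
  [[0.1, 0.2, 0.7], [-0.2, 0.2, -0.3]],
  [[0, 0, 0], [0, 0, 0]],
])

```text
t: 11.1
tool_pos: [0.4858, 0.2515, 0.2759]
tool_rot: [-0.325, 2.594, 0.089]
contact_force: [0.2, -0.8, 0.5]
opening: 0.0854
```

Run:
```python
from h import *
a=axis(14.3);Cm=np.array([.557,.269,.1435])
plan(Cm-a*.013,toolR(a,yv(14.3)),step=.02,ang=6)
im=ctrl.get_image("wrist")[:,:,::-1];cv2.imwrite("pics/w13.png",im)
```

```text
t 11.1 tcp [0.4858 0.2515 0.2759] target [0.4882 0.2515 0.2665] dist mm 9.7252413491994 deg 0.35215194860371146 F [ 0.2028 -0.8122  0.5148] open 0.08543815930649099 rows 1
[[0.28, -0.06, 0.93], [0.0, 0.3, -0.0]],
```

View pics/w13.png

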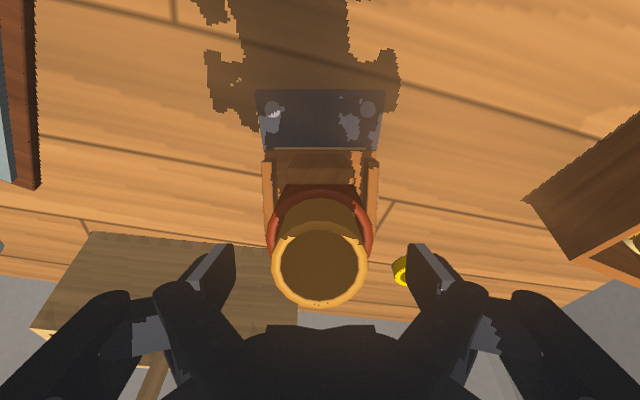

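Centred now (rim at 320,265). I'll advance 8 mm and close.

Emit:
jog_arm([
  [[0.2, 0, 0.9], [0, 0.2, 0]],
  [[0, 0, 0.1], [0, 0, 0]],
  [[0, 0, 0], [0, 0, 0]],
])

```text
t: 11.45
tool_pos: [0.4893, 0.2527, 0.2667]
tool_rot: [-0.326, 2.596, 0.089]
contact_force: [-0.3, -1.2, -0.7]
opening: 0.0854
```

Run:
```python
from h import *
a=axis(14.3);Cm=np.array([.557,.269,.1435])
plan(Cm-a*.013,toolR(a,yv(14.3)),step=.02,ang=6)
```

```text
t 11.45 tcp [0.4893 0.2527 0.2667] target [0.4882 0.2515 0.2665] dist mm 1.679156227313865 deg 0.2495401425282204 F [-0.2747 -1.1651 -0.6549] open 0.08540560662743013 rows 1
[[0.13, -0.09, -0.05], [0.0, 0.2, -0.0]],
```

Emit:
jog_arm([
  [[0, 0, 0], [0, 0, 0]],
  [[0, 0, 0], [0, 0, 0]],
  [[0, 0, 0], [0, 0, 0]],
  [[0, 0, 0], [0, 0, 0]],
  [[0, 0, 0], [0, 0, 0]],
  [[0, 0, -1.0], [0, 0, 0]],
  [[0, 0, -1.5], [0, 0, 0]],
  [[0, 0, -1.5], [0, 0, 0]],
], fingers=-1, grip_force=35)

```text
t: 12.25
tool_pos: [0.4691, 0.2473, 0.3015]
tool_rot: [-0.326, 2.598, 0.088]
contact_force: [1.1, 0.5, -0.3]
opening: 0.0458
```

Run:
```python
from h import *
a=axis(14.3);Cm=np.array([.557,.269,.1435])
plan(Cm+a*.1,toolR(a,yv(14.3)),step=.02,ang=6)
im=ctrl.get_image("wrist")[:,:,::-1];cv2.imwrite("pics/w14.png",im)
```

```text
t 12.25 tcp [0.4691 0.2473 0.3015] target [0.4335 0.2375 0.3643] dist mm 72.91692423871322 deg 0.16236073243996313 F [ 1.079   0.5496 -0.2576] open 0.04581027471565089 rows 4
[[0.01, -0.02, -1.82], [0.0, 0.0, -0.0]],
[[0.01, -0.02, -1.82], [0.0, 0.0, -0.0]],
[[0.01, -0.02, -1.82], [0.0, 0.0, -0.0]],
[[0.01, -0.02, -1.82], [0.0, 0.0, -0.0]],
```

View pics/w14.png

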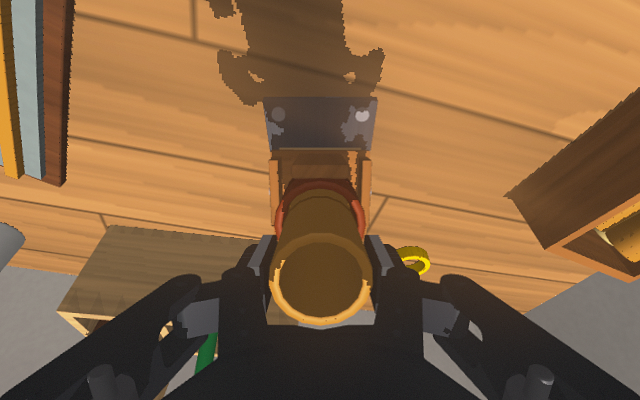

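The medium cup is held at a 45.8 mm opening and coming out; the large cup is staying. Continue.

Emit:
jog_arm([
  [[0, 0, -2], [0, 0, 0]],
  [[0, 0, -2], [0, 0, 0]],
  [[0, 0, -2], [0, 0, 0]],
  [[0, 0, -2], [0, 0, 0]],
  [[0, 0, -2], [0, 0, 0]],
])

```text
t: 12.8
tool_pos: [0.417, 0.234, 0.3913]
tool_rot: [-0.326, 2.6, 0.088]
contact_force: [0.3, -0.5, -1.0]
opening: 0.0461
```

Run:
```python
from h import *
d=np.array([np.cos(np.radians(-19)),np.sin(np.radians(-19))]);n=np.array([-d[1],d[0]])
m=np.array([.5677,-.021])-.05*d+.001*n;print(m)
plan(np.array([m[0],m[1],.43-.155]),toolR(np.array([0,0,1.]),yv(-19)),step=.03)
im=ctrl.get_image("scene")[:,:,::-1];cv2.imwrite("pics/s14.png",cv2.resize(im[150:360,260:460],None,fx=2.8,fy=2.8))
```

```text
[ 0.5207 -0.0038]
t 12.8 tcp [0.417  0.234  0.3913] target [ 0.5207 -0.0038  0.43  ] dist mm 262.2681454531945 deg 44.560996956726065 F [ 0.2557 -0.5383 -1.0396] open 0.04613114440344984 rows 9
[[-0.62, -2.84, -0.14], [1.0, 3.2, 3.6]],
[[-0.79, -2.8, -0.13], [1.0, 3.2, 3.6]],
[[-0.96, -2.75, -0.14], [1.0, 3.2, 3.6]],
[[-1.12, -2.69, -0.15], [1.0, 3.2, 3.6]],
[[-1.28, -2.61, -0.17], [1.0, 3.2, 3.6]],
[[-1.43, -2.53, -0.2], [1.0, 3.2, 3.6]],
[[-1.57, -2.44, -0.25], [1.0, 3.2, 3.6]],
[[-1.71, -2.34, -0.3], [1.0, 3.2, 3.6]],
[[-1.83, -2.24, -0.36], [1.0, 3.2, 3.6]],
```

View pics/s14.png

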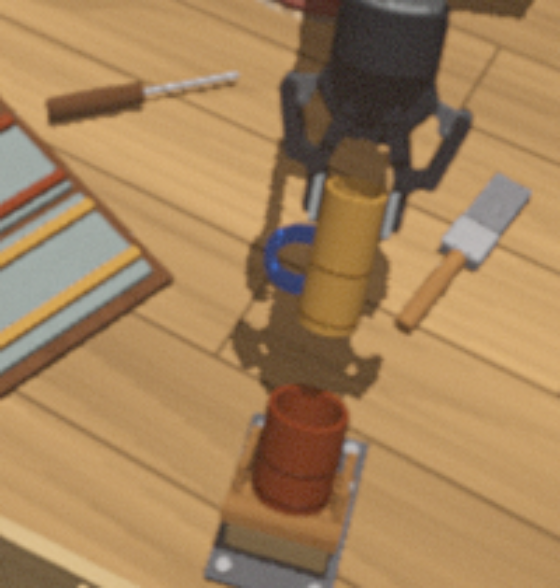

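Emit:
jog_arm([
  [[-0.6, -2.8, -0.1], [1, 3.2, 3.6]],
  [[-0.8, -2.8, -0.1], [1, 3.2, 3.6]],
  [[-1, -2.8, -0.1], [1, 3.2, 3.6]],
  [[-1.1, -2.7, -0.2], [1, 3.2, 3.6]],
  [[-1.3, -2.6, -0.2], [1, 3.2, 3.6]],
  [[-1.4, -2.5, -0.2], [1, 3.2, 3.6]],
  [[-1.6, -2.4, -0.2], [1, 3.2, 3.6]],
  [[-1.7, -2.3, -0.3], [1, 3.2, 3.6]],
])

```text
t: 13.65
tool_pos: [0.5096, 0.0182, 0.4276]
tool_rot: [0.431, 3.057, 0.013]
contact_force: [0.5, -0.3, -0.5]
opening: 0.0457
```

Run:
```python
from h import *
plan(np.array([.5207,-.0038,.39-.155]),toolR(np.array([0,0,1.]),yv(-19)),step=.03)
```

```text
t 13.65 tcp [0.5096 0.0182 0.4276] target [ 0.5207 -0.0038  0.39  ] dist mm 44.999234240222485 deg 4.3191038216626305 F [ 0.4986 -0.3147 -0.4601] open 0.04572620243491195 rows 2
[[-0.74, -0.93, 1.91], [0.5, 1.5, 1.5]],
[[-0.81, -0.9, 1.9], [0.5, 1.5, 1.5]],
```

Emit:
jog_arm([
  [[-0.7, -0.9, 1.9], [0.5, 1.5, 1.5]],
  [[-0.8, -0.9, 1.9], [0.5, 1.5, 1.5]],
  [[0, 0, 0], [0, 0, 0]],
])

```text
t: 13.95
tool_pos: [0.5227, -0.0079, 0.389]
tool_rot: [-0.533, -3.096, 0.002]
contact_force: [0.4, -0.4, -0.8]
opening: 0.0461
```

Run:
```python
from h import *
plan(np.array([.5207,-.0038,.30-.155]),toolR(np.array([0,0,1.]),yv(-19)),step=.03)
```

```text
t 13.95 tcp [ 0.5227 -0.0079  0.389 ] target [ 0.5207 -0.0038  0.3   ] dist mm 89.14744884882444 deg 0.5306270131995056 F [ 0.4108 -0.3649 -0.7652] open 0.04605653531852235 rows 3
[[0.11, 0.11, 2.97], [-0.0, -0.0, -0.2]],
[[0.11, 0.11, 2.97], [-0.0, -0.0, -0.2]],
[[0.11, 0.11, 2.97], [-0.0, -0.0, -0.2]],
```

Emit:
jog_arm([
  [[0.1, 0.1, 2.9], [0, 0, -0.2]],
  [[0.1, 0.1, 2.9], [0, 0, -0.2]],
  [[0.1, 0.1, 2.4], [0, 0, -0.2]],
  [[0, 0, 0], [0, 0, 0]],
])

```text
t: 14.35
tool_pos: [0.5215, -0.0029, 0.3069]
tool_rot: [0.511, 3.094, 0.001]
contact_force: [-0.3, -0.3, -1.4]
opening: 0.0458
```

Run:
```python
from h import *
plan(np.array([.5207,-.0038,.275-.155]),toolR(np.array([0,0,1.]),yv(-19)),step=.03)
im=ctrl.get_image("wrist")[:,:,::-1];cv2.imwrite("pics/w15.png",im)
```

```text
t 14.35 tcp [ 0.5215 -0.0029  0.3069] target [ 0.5207 -0.0038  0.275 ] dist mm 31.925125555548647 deg 0.40715961707135395 F [-0.274  -0.3232 -1.3502] open 0.04578399727259632 rows 2
[[0.03, -0.06, 1.59], [0.0, 0.2, 0.1]],
[[0.03, -0.06, 1.59], [0.0, 0.2, 0.1]],
```

View pics/w15.png

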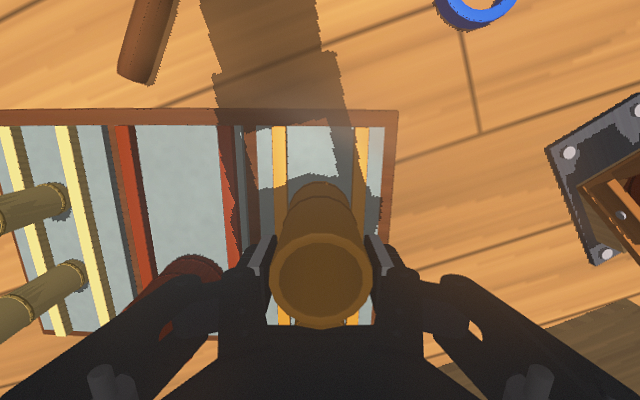

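The medium cup is centred between the honey rails (279 and 361 px, cup at 320). I'll lower it.

Emit:
jog_arm([
  [[0, -0.1, 1.4], [0, 0.2, 0.1]],
  [[0, 0, 1.2], [0, 0.2, 0.1]],
  [[0, 0, 0], [0, 0, 0]],
])

```text
t: 14.7
tool_pos: [0.5237, -0.0036, 0.2862]
tool_rot: [0.515, 3.089, 0.003]
contact_force: [0.1, 0.1, -0.7]
opening: 0.0455
```

Run:
```python
from h import *
plan(np.array([.5207,-.0038,.2715-.155]),toolR(np.array([0,0,1.]),yv(-19)),step=.03)
```

```text
t 14.7 tcp [ 0.5237 -0.0036  0.2862] target [ 0.5207 -0.0038  0.2715] dist mm 14.973756146094212 deg 0.6125090834019563 F [ 0.1008  0.139  -0.703 ] open 0.045510558515259786 rows 1
[[0.29, -0.12, 1.46], [0.2, 0.6, 0.1]],
```

Emit:
jog_arm([
  [[0.1, 0, 0.9], [0.1, 0.3, 0]],
  [[0.1, 0, 0.4], [0.1, 0.3, 0]],
  [[0, 0, 0], [0, 0, 0]],
])

```text
t: 15.0
tool_pos: [0.5224, -0.003, 0.2734]
tool_rot: [0.516, 3.098, 0.001]
contact_force: [-0.2, -0.7, -0.7]
opening: 0.0461
```

Emit:
jog_arm([
  [[0, 0, 0.3], [0, 0, 0]],
  [[0, 0, 0], [0, 0, 0]],
])

```text
t: 15.2
tool_pos: [0.5227, -0.0031, 0.2707]
tool_rot: [0.516, 3.097, 0.001]
contact_force: [0.1, 0.1, -0.9]
opening: 0.0457
```

Emit:
jog_arm([
  [[0, 0, 0.3], [0, 0, 0]],
])

```text
t: 15.3
tool_pos: [0.5237, -0.0034, 0.2702]
tool_rot: [0.516, 3.094, -0.0]
contact_force: [-5.7, -0.5, 20.5]
opening: 0.0457
```

Emit:
jog_arm([
  [[0, 0, 0.2], [0, 0, 0]],
])

```text
t: 15.4
tool_pos: [0.5245, -0.0036, 0.2703]
tool_rot: [0.515, 3.092, -0.001]
contact_force: [-3.4, -0.7, 6.8]
opening: 0.0458
```

Emit:
jog_arm([
  [[0, 0, 0], [0, 0, 0]],
])

```text
t: 15.5
tool_pos: [0.5247, -0.0037, 0.271]
tool_rot: [0.515, 3.091, -0.001]
contact_force: [0.4, 0.7, -0.9]
opening: 0.0457
```

Contact at 0.2703, as predicted. Release.

Emit:
jog_arm([
  [[0, 0, 0], [0, 0.2, 0]],
  [[0, 0, 0], [0, 0, 0]],
  [[0, 0, 0], [0, 0, 0]],
  [[0, 0, 0], [0, 0, 0]],
], fingers=0.7)

```text
t: 15.9
tool_pos: [0.5249, -0.0037, 0.2711]
tool_rot: [0.515, 3.093, 0.0]
contact_force: [-0.2, -0.4, -0.1]
opening: 0.0728
```

Run:
```python
from h import *
o=ctrl.get_obs();print(o["opening"],o["contact_force"],o["tool_pos"])
im=ctrl.get_image("wrist")[:,:,::-1];cv2.imwrite("pics/w16.png",im)
```

```text
0.07278642160858698 [-0.2086 -0.3562 -0.1468] [ 0.5249 -0.0037  0.2711]
```

View pics/w16.png

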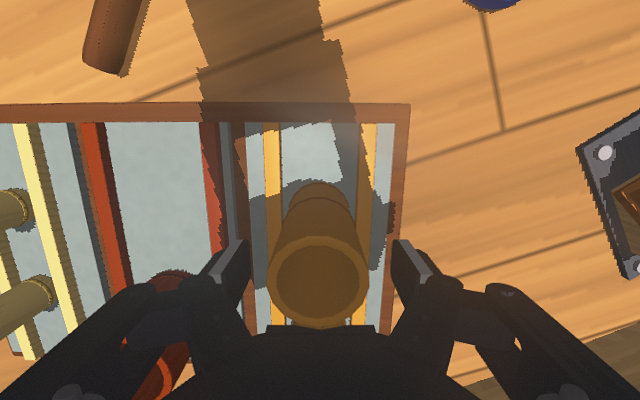

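The medium cup is standing, with clear gaps on both sides. Retreat upward, then back to the cradle.

Emit:
jog_arm([
  [[0, 0, -2], [0, 0, 0]],
  [[0, 0, -2.5], [0, 0, 0]],
  [[0, 0, -3], [0, 0, 0]],
  [[0, 0, -4], [0, 0, 0]],
  [[0, 0, -2], [0, 0, 0]],
])

```text
t: 16.45
tool_pos: [0.5227, -0.0034, 0.404]
tool_rot: [-0.515, -3.091, -0.0]
contact_force: [0.6, -0.8, 0.8]
opening: 0.0728
```

Run:
```python
from h import *
a=axis(14.3);Cl=np.array([.538,.264,.175])-a*.072;print(Cl)
plan(Cl+a*.08,toolR(a,yv(14.3)),step=.04,ang=5.6)
```

```text
[0.5729 0.2729 0.1126]
t 16.45 tcp [ 0.5227 -0.0034  0.404 ] target [0.459  0.2439 0.3162] dist mm 270.01739772121283 deg 44.77134651729743 F [ 0.6277 -0.8094  0.8036] open 0.07280236391104704 rows 8
[[1.75, 2.67, 1.11], [-1.1, -3.7, -4.1]],
[[1.62, 2.77, 1.05], [-1.1, -3.7, -4.1]],
[[1.49, 2.86, 1.0], [-1.1, -3.7, -4.1]],
[[1.35, 2.94, 0.97], [-1.1, -3.7, -4.1]],
[[1.2, 3.01, 0.94], [-1.1, -3.7, -4.1]],
[[1.04, 3.07, 0.92], [-1.1, -3.7, -4.1]],
[[0.88, 3.12, 0.92], [-1.1, -3.7, -4.1]],
[[0.72, 3.16, 0.93], [-1.1, -3.7, -4.1]],
```

Emit:
jog_arm([
  [[1.7, 2.7, 0.8], [-1.1, -3.7, -4.1]],
  [[1.6, 2.8, 0.9], [-1.1, -3.7, -4.1]],
  [[1.5, 2.9, 1], [-1.1, -3.7, -4.1]],
  [[1.3, 2.9, 1], [-1.1, -3.7, -4.1]],
  [[1.2, 3, 0.9], [-1.1, -3.7, -4.1]],
  [[1, 3.1, 0.9], [-1.1, -3.7, -4.1]],
  [[0.9, 3.1, 0.9], [-1.1, -3.7, -4.1]],
  [[0.7, 3.2, 0.4], [-1.1, -3.7, -4.1]],
], fingers=1)

```text
t: 17.25
tool_pos: [0.4576, 0.2485, 0.3305]
tool_rot: [-0.352, 2.56, 0.087]
contact_force: [0.2, -0.5, -0.4]
opening: 0.0852
```

Run:
```python
from h import *
a=axis(14.3);Cl=np.array([.538,.264,.175])-a*.072;print(Cl)
plan(Cl+a*.08,toolR(a,yv(14.3)),step=.04,ang=5.6)
```

```text
[0.5729 0.2729 0.1126]
t 17.25 tcp [0.4576 0.2485 0.3305] target [0.459  0.2439 0.3162] dist mm 15.123220704157406 deg 2.4539443782177646 F [ 0.2379 -0.536  -0.4369] open 0.08517177830122268 rows 1
[[0.75, -0.47, 1.23], [0.1, 2.1, 1.3]],
```

Emit:
jog_arm([
  [[0.7, -0.5, 0.8], [0.1, 2.1, 1.3]],
  [[0, 0, 0], [0, 0, 0]],
])

```text
t: 17.45
tool_pos: [0.4547, 0.2459, 0.3175]
tool_rot: [-0.335, 2.604, 0.09]
contact_force: [-0.6, -0.9, 0.5]
opening: 0.0856
```

Run:
```python
from h import *
a=axis(14.3);Cl=np.array([.538,.264,.175])-a*.072
plan(Cl+a*.05,toolR(a,yv(14.3)),step=.04,ang=5.6)
np.save("w17.npy",ctrl.camera_info("wrist"),allow_pickle=True)
im=ctrl.get_image("wrist")[:,:,::-1];cv2.imwrite("pics/w17.png",im)
```

```text
t 17.45 tcp [0.4547 0.2459 0.3175] target [0.4736 0.2476 0.2902] dist mm 33.2278958075051 deg 0.47674801536418954 F [-0.6185 -0.9078  0.497 ] open 0.08560387378537906 rows 1
[[-0.27, -0.32, 3.3], [0.2, -0.3, 0.3]],
```

View pics/w17.png

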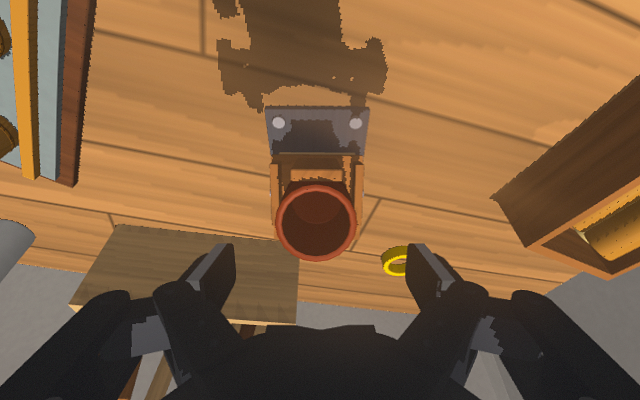

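The large rim spans x 275–357 and y 184–261, so its centre is (316,222.5).

Run:
```python
from h import *
a=axis(14.3);i=np.load("w17.npy",allow_pickle=True).item()
print(onz(i,(316,222.5),.1126))
Cl=np.array([.575,.2735,.1126])
plan(Cl+a*.03,toolR(a,yv(14.3)),step=.025,ang=5.6)
```

```text
[0.5804 0.2753 0.1126]
t 17.5 tcp [0.4552 0.2459 0.3185] target [0.4854 0.2507 0.2728] dist mm 54.97910841003077 deg 0.3967842771035265 F [0.1263 0.0758 0.5477] open 0.08544931993619706 rows 3
[[-0.12, -0.1, 1.83], [0.1, -0.0, 0.1]],
[[-0.12, -0.1, 1.83], [0.1, -0.0, 0.1]],
[[-0.12, -0.1, 1.83], [0.1, -0.0, 0.1]],
```

Emit:
jog_arm([
  [[-0.3, -0.1, 1.8], [0.1, 0, 0.1]],
  [[-0.2, 0, 1.8], [0.1, 0, 0.1]],
  [[-0.1, 0, 1.6], [0, 0, 0]],
  [[0, 0, 0], [0, 0, 0]],
])

```text
t: 17.9
tool_pos: [0.4896, 0.2503, 0.2794]
tool_rot: [-0.32, 2.596, 0.086]
contact_force: [0.1, -0.2, -0.4]
opening: 0.0851
```

Run:
```python
from h import *
a=axis(14.3)
Cl=np.array([.578,.2745,.112])
plan(Cl-a*.018,toolR(a,yv(14.3)),step=.025,ang=5.6)
im=ctrl.get_image("wrist")[:,:,::-1];cv2.imwrite("pics/w18.png",im)
```

```text
t 17.9 tcp [0.4896 0.2503 0.2794] target [0.5116 0.2576 0.2306] dist mm 53.93525590007887 deg 0.3829927816223755 F [ 0.0593 -0.1741 -0.4014] open 0.08508764006830354 rows 3
[[0.15, 0.06, 1.79], [-0.0, 0.1, -0.1]],
[[0.15, 0.06, 1.79], [-0.0, 0.1, -0.1]],
[[0.15, 0.05, 1.79], [-0.0, 0.1, -0.1]],
```

View pics/w18.png

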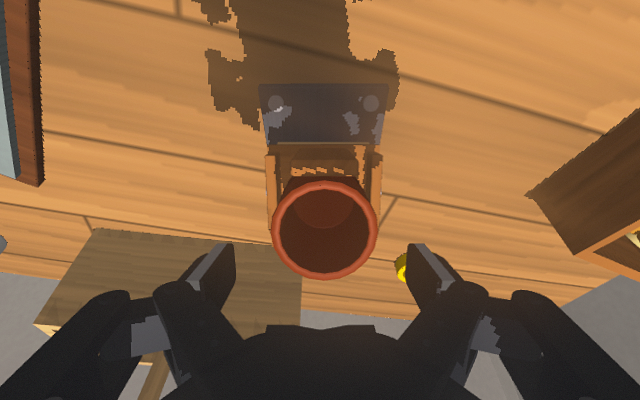

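The rim spans 271–379 and is centred at 325, so it needs about +2–3 mm in y.

Emit:
jog_arm([
  [[0.1, 0.2, 1.2], [0, 0.1, -0.1]],
  [[0.1, 0.1, 1.0], [0, 0.1, 0]],
  [[0, 0, 0], [0, 0, 0]],
])

```text
t: 18.25
tool_pos: [0.4999, 0.2546, 0.2639]
tool_rot: [-0.318, 2.592, 0.086]
contact_force: [-1.4, -0.5, -0.2]
opening: 0.0852
```

Run:
```python
from h import *
a=axis(14.3)
Cl=np.array([.578,.2745,.112])
plan(Cl-a*.018,toolR(a,yv(14.3)),step=.025,ang=5.6)
im=ctrl.get_image("wrist")[:,:,::-1];cv2.imwrite("pics/w19.png",im)
```

```text
t 18.25 tcp [0.4999 0.2546 0.2639] target [0.5116 0.2576 0.2306] dist mm 35.39507811919429 deg 0.6106503577475595 F [-1.3573 -0.5191 -0.1845] open 0.08516951479202715 rows 2
[[0.32, 0.0, 1.74], [-0.1, 0.3, -0.1]],
[[0.31, 0.0, 1.74], [-0.1, 0.3, -0.1]],
```

View pics/w19.png

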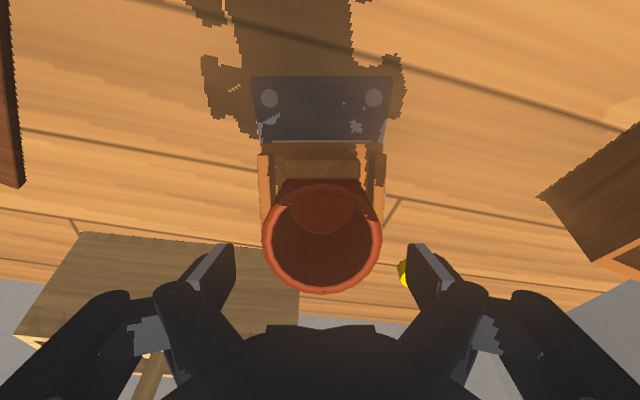

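Emit:
jog_arm([
  [[0.2, 0, 1.2], [0, 0.3, 0]],
  [[0.2, 0, 1.0], [0, 0.2, 0]],
  [[0, 0, 0], [0, 0, 0]],
])

```text
t: 18.6
tool_pos: [0.5082, 0.2567, 0.2439]
tool_rot: [-0.318, 2.598, 0.086]
contact_force: [0.0, -0.5, -0.1]
opening: 0.0856
```

Run:
```python
from h import *
a=axis(14.3)
Cl=np.array([.578,.2745,.112])
plan(Cl-a*.018,toolR(a,yv(14.3)),step=.025,ang=5.6)
im=ctrl.get_image("wrist")[:,:,::-1];cv2.imwrite("pics/w20.png",im)
```

```text
t 18.6 tcp [0.5082 0.2567 0.2439] target [0.5116 0.2576 0.2306] dist mm 13.698445640457068 deg 0.3892439249539471 F [ 0.0448 -0.5251 -0.1037] open 0.08558839884127974 rows 1
[[0.36, 0.01, 1.32], [-0.2, 0.2, -0.3]],
```

View pics/w20.png

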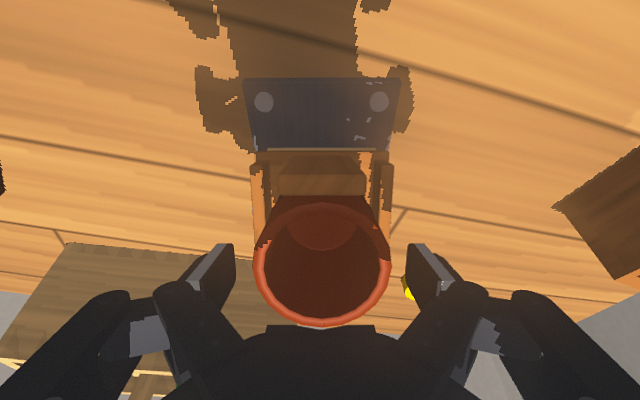

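The rim is centred at 321 between the fingers (233 and 407). I'll advance 13 mm and close.

Emit:
jog_arm([
  [[0.3, 0, 0.8], [-0.2, 0.2, -0.2]],
  [[0.1, 0, 0.6], [0, 0, 0]],
  [[0, 0, 0], [0, 0, 0]],
])

```text
t: 18.95
tool_pos: [0.512, 0.2577, 0.2292]
tool_rot: [-0.325, 2.6, 0.089]
contact_force: [0.2, 0.2, -0.2]
opening: 0.0852
```

Emit:
jog_arm([
  [[0, 0, 0], [0, 0, 0]],
  [[0, 0, 0], [0, 0, 0]],
  [[0, 0, 0], [0, 0, 0]],
  [[0, 0, 0], [0, 0, 0]],
], fingers=-1, grip_force=40)

```text
t: 19.35
tool_pos: [0.5117, 0.2578, 0.2294]
tool_rot: [-0.326, 2.601, 0.089]
contact_force: [0.6, -0.4, -0.9]
opening: 0.064
```

Run:
```python
from h import *
a=axis(14.3)
Cl=np.array([.578,.2745,.112])
plan(Cl-a*.018,toolR(a,yv(14.3)),step=.025,ang=5.6)
o=ctrl.get_obs();print((o["tool_pos"]-Cl)@a)
im=ctrl.get_image("wrist")[:,:,::-1];cv2.imwrite("pics/w21.png",im)
```

```text
t 19.35 tcp [0.5117 0.2578 0.2294] target [0.5116 0.2576 0.2306] dist mm 1.3058717062189298 deg 0.07840824797825242 F [ 0.6164 -0.3897 -0.9406] open 0.06402232226334904 rows 1
[[-0.05, -0.02, -0.12], [0.1, -0.0, -0.0]],
0.13581580927326614
```

View pics/w21.png

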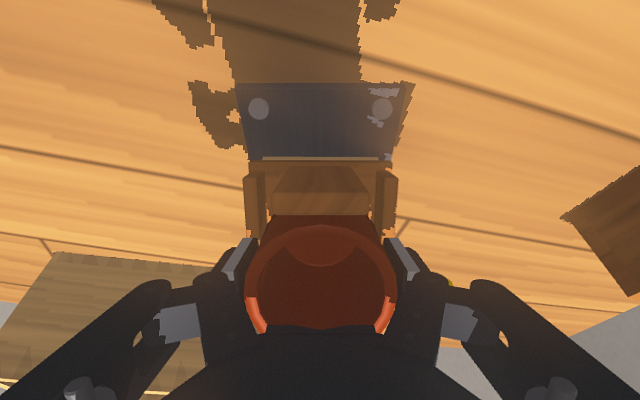

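The large cup is gripped at 64.0 mm. Pull along the axis.

Emit:
jog_arm([
  [[0, 0, -1], [0, 0, 0]],
  [[0, 0, -1.5], [0, 0, 0]],
  [[0, 0, -2], [0, 0, 0]],
  [[0, 0, -2], [0, 0, 0]],
  [[0, 0, -2.5], [0, 0, 0]],
  [[0, 0, -3], [0, 0, 0]],
  [[0, 0, -3], [0, 0, 0]],
])

```text
t: 20.1
tool_pos: [0.4353, 0.2377, 0.3622]
tool_rot: [-0.326, 2.606, 0.087]
contact_force: [0.8, -0.5, -0.5]
opening: 0.0644
```

Run:
```python
from h import *
d=np.array([np.cos(np.radians(-19)),np.sin(np.radians(-19))]);n=np.array([-d[1],d[0]])
m=np.array([.5254,-.1392])-.055*d+.0015*n;print(m)
plan(np.array([m[0],m[1],.43-.155]),toolR(np.array([0,0,1.]),yv(-19)),step=.035)
im=ctrl.get_image("scene")[:,:,::-1];cv2.imwrite("pics/s22.png",cv2.resize(im[150:360,160:460],None,fx=2.5,fy=2.5))
```

```text
[ 0.4739 -0.1199]
t 20.1 tcp [0.4353 0.2377 0.3622] target [ 0.4739 -0.1199  0.43  ] dist mm 365.9724784097605 deg 44.27406289580975 F [ 0.7985 -0.4937 -0.5487] open 0.06436381736802575 rows 11
[[0.09, -3.24, -0.77], [0.8, 2.6, 3.0]],
[[-0.04, -3.25, -0.72], [0.8, 2.6, 3.0]],
[[-0.18, -3.25, -0.68], [0.8, 2.6, 3.0]],
[[-0.31, -3.25, -0.65], [0.8, 2.6, 3.0]],
[[-0.45, -3.24, -0.62], [0.8, 2.6, 3.0]],
[[-0.59, -3.22, -0.6], [0.8, 2.6, 3.0]],
[[-0.73, -3.19, -0.58], [0.8, 2.6, 3.0]],
[[-0.87, -3.16, -0.58], [0.8, 2.6, 3.0]],
[[-1.0, -3.12, -0.58], [0.8, 2.6, 3.0]],
[[-1.13, -3.07, -0.58], [0.8, 2.6, 3.0]],
[[-1.26, -3.02, -0.6], [0.8, 2.6, 3.0]],
```

View pics/s22.png

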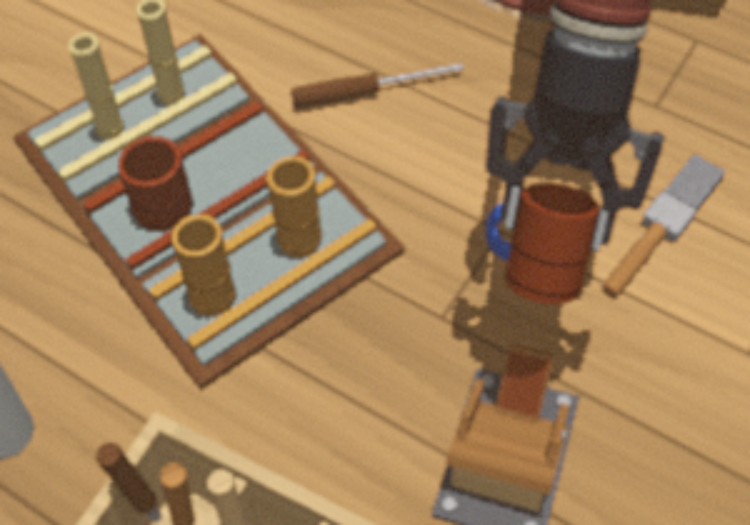

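The large cup is clear, and the small and medium pairs are standing in their rows. Carry it over.

Emit:
jog_arm([
  [[0.1, -3.2, -0.9], [0.8, 2.6, 3]],
  [[0, -3.2, -0.8], [0.8, 2.6, 3]],
  [[-0.2, -3.2, -0.8], [0.8, 2.6, 3]],
  [[-0.3, -3.2, -0.7], [0.8, 2.6, 3]],
  [[-0.4, -3.2, -0.6], [0.8, 2.6, 3]],
  [[-0.6, -3.2, -0.6], [0.8, 2.6, 3]],
  [[-0.7, -3.2, -0.6], [0.8, 2.6, 3]],
  [[-0.9, -3.2, -0.6], [0.8, 2.6, 3]],
])

```text
t: 20.95
tool_pos: [0.4546, -0.0267, 0.4227]
tool_rot: [0.283, 2.986, 0.036]
contact_force: [0.3, 0.2, -1.4]
opening: 0.0641
```

Run:
```python
from h import *
plan(np.array([.4739,-.1199,.42-.155]),toolR(np.array([0,0,1.]),yv(-19)),step=.035)
```

```text
t 20.95 tcp [ 0.4546 -0.0267  0.4227] target [ 0.4739 -0.1199  0.42  ] dist mm 95.20981944858079 deg 11.58414581906167 F [ 0.3008  0.209  -1.3743] open 0.06407425848703578 rows 3
[[-1.2, -2.93, 0.15], [0.9, 2.6, 2.7]],
[[-1.34, -2.87, 0.14], [0.9, 2.6, 2.7]],
[[-1.48, -2.8, 0.12], [0.9, 2.6, 2.7]],
```

Emit:
jog_arm([
  [[-1.2, -2.9, 0.1], [0.9, 2.6, 2.7]],
  [[-1.3, -2.9, 0.1], [0.9, 2.6, 2.7]],
  [[-1.5, -2.8, 0.1], [0.9, 2.6, 2.7]],
  [[0, 0, 0], [0, 0, 0]],
])

```text
t: 21.35
tool_pos: [0.4729, -0.1268, 0.4218]
tool_rot: [-0.535, -3.092, 0.003]
contact_force: [0.4, 0.1, -1.7]
opening: 0.0642
```

Run:
```python
from h import *
plan(np.array([.4739,-.1199,.275-.155]),toolR(np.array([0,0,1.]),yv(-19)),step=.035)
```

```text
t 21.35 tcp [ 0.4729 -0.1268  0.4218] target [ 0.4739 -0.1199  0.275 ] dist mm 146.97863174479377 deg 0.6761323866869019 F [ 0.4312  0.143  -1.6561] open 0.06419607541595047 rows 5
[[0.02, 0.14, 2.94], [-0.0, -0.0, -0.1]],
[[0.02, 0.14, 2.94], [-0.0, -0.0, -0.1]],
[[0.02, 0.14, 2.94], [-0.0, -0.0, -0.1]],
[[0.02, 0.14, 2.94], [-0.0, -0.0, -0.1]],
[[0.02, 0.14, 2.94], [-0.0, -0.0, -0.1]],
```

Emit:
jog_arm([
  [[0, 0.2, 2.9], [0, 0, -0.1]],
  [[0, 0.2, 2.9], [0, 0, -0.1]],
  [[0, 0.1, 2.9], [0, 0, -0.1]],
  [[0, 0.1, 2.9], [0, 0, -0.1]],
  [[0, 0.1, 2.0], [0, 0, -0.1]],
  [[0, 0, 0], [0, 0, 0]],
])

```text
t: 21.95
tool_pos: [0.4743, -0.118, 0.2822]
tool_rot: [0.519, 3.096, 0.0]
contact_force: [-0.8, 0.4, -0.6]
opening: 0.0644
```

Run:
```python
from h import *
plan(np.array([.4739,-.1199,.241-.155]),toolR(np.array([0,0,1.]),yv(-19)),step=.035)
im=ctrl.get_image("wrist")[:,:,::-1];cv2.imwrite("pics/w23.png",im)
```

```text
t 21.95 tcp [ 0.4743 -0.118   0.2822] target [ 0.4739 -0.1199  0.241 ] dist mm 41.24548840935867 deg 0.16765488661325106 F [-0.8498  0.366  -0.6448] open 0.0643943226724833 rows 2
[[-0.01, -0.1, 2.06], [0.0, 0.1, -0.0]],
[[-0.01, -0.1, 2.06], [0.0, 0.1, -0.0]],
```

View pics/w23.png

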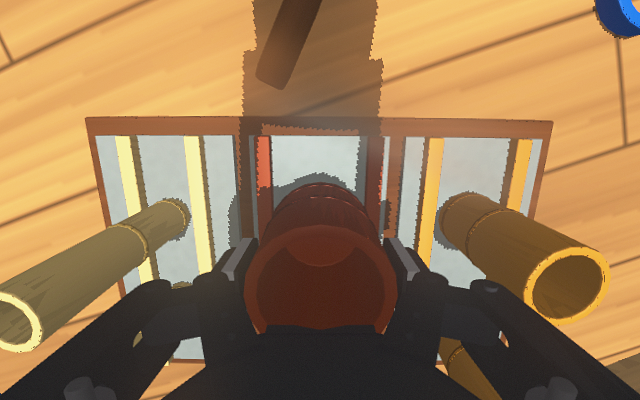

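The large rails are at (264,147) and (374,147), with the cup centred between them at 321. Lower.

Emit:
jog_arm([
  [[0, -0.1, 1.9], [0, 0.1, 0]],
  [[0, -0.1, 1.8], [0, 0.1, 0]],
  [[0, 0, 0], [0, 0, 0]],
])

```text
t: 22.3
tool_pos: [0.4762, -0.1198, 0.2516]
tool_rot: [0.515, 3.088, -0.002]
contact_force: [0.2, -0.2, -0.8]
opening: 0.0642
```

Run:
```python
from h import *
plan(np.array([.4739,-.1199,.236-.155]),toolR(np.array([0,0,1.]),yv(-19)),step=.035)
im=ctrl.get_image("scene")[:,:,::-1]; cv2.imwrite("pics/s24c.png",cv2.resize(im[140:290,170:330],None,fx=4,fy=4))
```

```text
t 22.3 tcp [ 0.4762 -0.1198  0.2516] target [ 0.4739 -0.1199  0.236 ] dist mm 15.742959792239779 deg 0.6528422692402234 F [ 0.1948 -0.2497 -0.843 ] open 0.06416143498968434 rows 1
[[0.24, -0.08, 1.55], [0.0, 0.6, 0.1]],
```

View pics/s24c.png

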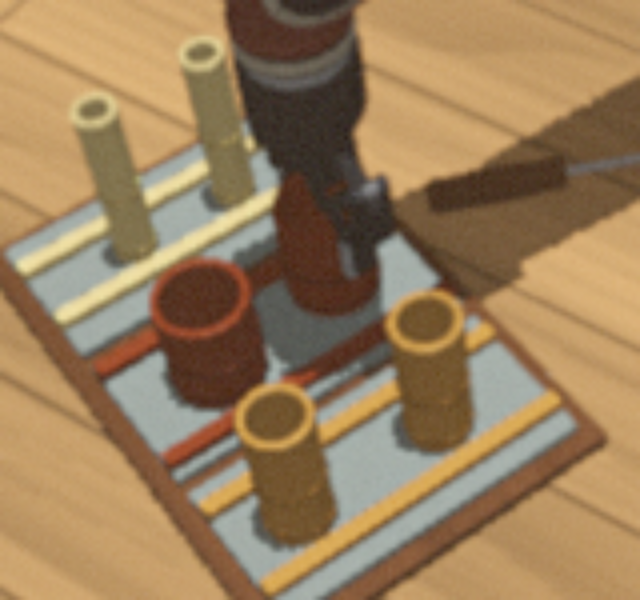

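The cup is over its row and the other cups are clear. Final lowering.

Emit:
jog_arm([
  [[0.1, 0, 0.9], [0, 0.4, 0.1]],
  [[0.1, 0, 0.4], [0, 0.2, 0]],
  [[0, 0, 0], [0, 0, 0]],
])

```text
t: 22.65
tool_pos: [0.4767, -0.1197, 0.2439]
tool_rot: [0.517, 3.088, -0.003]
contact_force: [-0.4, -0.1, -1.3]
opening: 0.0643
```

Emit:
jog_arm([
  [[0, 0, 0.3], [0, 0, 0]],
  [[0, 0, 0], [0, 0, 0]],
])

```text
t: 22.85
tool_pos: [0.4771, -0.1199, 0.2416]
tool_rot: [0.517, 3.087, -0.003]
contact_force: [0.0, -0.2, -2.1]
opening: 0.0642
```

Emit:
jog_arm([
  [[0, 0, 0.3], [0, 0.6, 0]],
  [[0, 0, 0], [0, 0, 0]],
])

```text
t: 23.05
tool_pos: [0.4772, -0.1199, 0.2387]
tool_rot: [0.518, 3.097, -0.0]
contact_force: [0.2, 0.2, -2.8]
opening: 0.0641
```

Emit:
jog_arm([
  [[0, 0, 0.2], [0, 0.3, 0]],
  [[0, 0, 0], [0, 0, 0]],
])

```text
t: 23.25
tool_pos: [0.4772, -0.12, 0.2364]
tool_rot: [-0.518, -3.094, -0.001]
contact_force: [-0.4, 0.3, -0.4]
opening: 0.0641
```

Run:
```python
from h import *
plan(np.array([.4739,-.1199,.236-.155]),toolR(np.array([0,0,1.]),yv(-19)),step=.035)
```

```text
t 23.25 tcp [ 0.4772 -0.12    0.2364] target [ 0.4739 -0.1199  0.236 ] dist mm 3.357296668266014 deg 0.27347043963550605 F [-0.3505  0.2545 -0.4335] open 0.06414939668096967 rows 1
[[0.32, -0.1, 0.04], [-0.0, -0.3, -0.0]],
```

Emit:
jog_arm([
  [[0, 0, 0.2], [0, -0.1, 0]],
])

```text
t: 23.35
tool_pos: [0.4774, -0.12, 0.2346]
tool_rot: [-0.518, -3.096, -0.001]
contact_force: [0.0, 1.4, -0.8]
opening: 0.0642
```

Emit:
jog_arm([
  [[0, 0, 0.2], [0, 0, 0]],
])

```text
t: 23.45
tool_pos: [0.4774, -0.12, 0.2324]
tool_rot: [-0.518, -3.096, -0.0]
contact_force: [1.0, 0.2, -1.7]
opening: 0.0642
```

Emit:
jog_arm([
  [[0, 0, 0], [0, 0, 0]],
])

```text
t: 23.55
tool_pos: [0.4774, -0.12, 0.2322]
tool_rot: [-0.518, -3.096, -0.001]
contact_force: [-0.1, -0.4, -1.7]
opening: 0.0641
```

Emit:
jog_arm([
  [[0, 0, 0.2], [0, 0, 0]],
])

```text
t: 23.65
tool_pos: [0.4778, -0.1202, 0.2322]
tool_rot: [-0.518, -3.095, -0.001]
contact_force: [-10.8, 3.6, 23.5]
opening: 0.0643
```

Emit:
jog_arm([
  [[0, 0, 0.2], [0, 0, 0]],
])

```text
t: 23.75
tool_pos: [0.4782, -0.1203, 0.2323]
tool_rot: [-0.517, -3.094, -0.001]
contact_force: [-8.5, 3.0, 14.4]
opening: 0.0646
```

Run:
```python
from h import *
o=ctrl.get_obs();print(o["tool_pos"],o["contact_force"])
im=ctrl.get_image("scene")[:,:,::-1]; cv2.imwrite("pics/s25c.png",cv2.resize(im[170:260,210:310],None,fx=6,fy=6))
```

```text
[ 0.4782 -0.1203  0.2323] [-8.5389  2.9644 14.4287]
```

View pics/s25c.png

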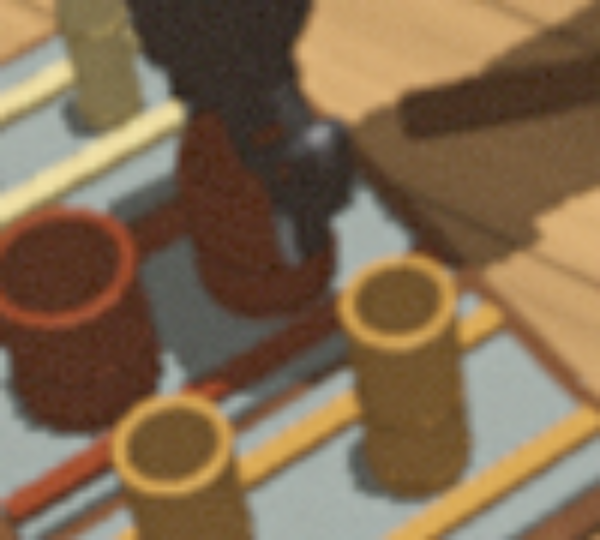

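The large cup is on the floor (force 14–24 N at z = 0.232). Ease the tilt and release.

Emit:
jog_arm([
  [[0, 0, -0.1], [0, 0, 0]],
  [[0, 0, 0], [0, 0, 0]],
])

```text
t: 24.0
tool_pos: [0.4786, -0.1205, 0.2341]
tool_rot: [-0.518, -3.096, -0.0]
contact_force: [-0.8, -0.6, -1.4]
opening: 0.0643
```

Emit:
jog_arm([
  [[0, 0, 0], [0, 0, 0]],
  [[0, 0, 0], [0, 0, 0]],
  [[0, 0, 0], [0, 0, 0]],
  [[0, 0, 0], [0, 0, 0]],
], fingers=1)

```text
t: 24.4
tool_pos: [0.4787, -0.1206, 0.2339]
tool_rot: [-0.518, -3.097, -0.0]
contact_force: [-0.8, 0.2, -0.4]
opening: 0.0856
```

Run:
```python
from h import *
o=ctrl.get_obs();print(o["opening"],o["contact_force"],o["tool_pos"])
im=ctrl.get_image("wrist")[:,:,::-1];cv2.imwrite("pics/w26.png",im)
```

```text
0.08556719391296869 [-0.7703  0.1789 -0.3934] [ 0.4787 -0.1206  0.2339]
```

View pics/w26.png

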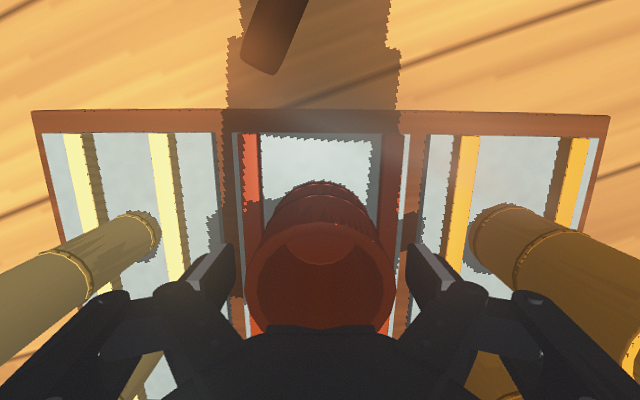

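The cup is free, with gaps on both sides. Retreat straight up, then back towards the robot.

Emit:
jog_arm([
  [[0, 0, -1.5], [0, 0, 0]],
  [[0, 0, -2], [0, 0, 0]],
  [[0, 0, -2.5], [0, 0, 0]],
  [[0, 0, -3], [0, 0, 0]],
  [[0, 0, -4], [0, 0, 0]],
  [[0, 0, -4], [0, 0, 0]],
  [[0, 0, -4], [0, 0, 0]],
])

```text
t: 25.15
tool_pos: [0.4772, -0.1198, 0.4497]
tool_rot: [-0.516, -3.085, -0.004]
contact_force: [1.1, -0.3, 0.6]
opening: 0.0852
```

Emit:
jog_arm([
  [[0, 4, -1], [0, 0, 0]],
  [[0, 4, -1], [0, 0, 0]],
  [[0, 4, 0], [0, 0, 0]],
  [[0, 4, 0], [0, 0, 0]],
  [[0, 4, 0], [0, 0, 0]],
  [[0, 4, 0], [0, 0, 0]],
  [[0, 4, 0], [0, 0, 0]],
  [[0, 4, 0], [0, 0, 0]],
])

```text
t: 25.95
tool_pos: [0.5833, 0.1894, 0.4954]
tool_rot: [0.531, 3.077, 0.002]
contact_force: [1.2, -0.3, 1.2]
opening: 0.0855
```

Run:
```python
from h import *
o=ctrl.get_obs();print(o["t"],o["tool_pos"])
im=ctrl.get_image("scene")[:,:,::-1];cv2.imwrite("pics/s27.png",im); cv2.imwrite("pics/s27c.png",cv2.resize(im[140:300,160:330],None,fx=3.7,fy=3.7,interpolation=cv2.INTER_CUBIC))
im=ctrl.get_image("top")[:,:,::-1];cv2.imwrite("pics/t27.png",im); cv2.imwrite("pics/t27c.png",cv2.resize(im[90:235,295:470],None,fx=4,fy=4,interpolation=cv2.INTER_CUBIC))
```

```text
25.95 [0.5833 0.1894 0.4954]
```

View pics/s27c.png

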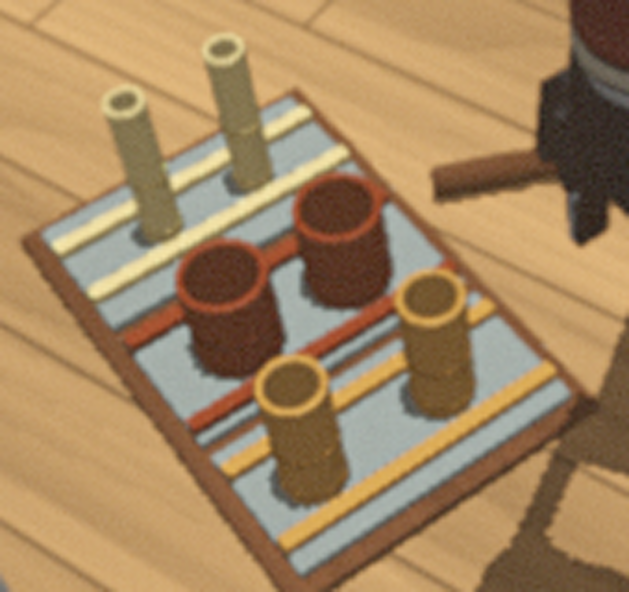

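View pics/t27c.png

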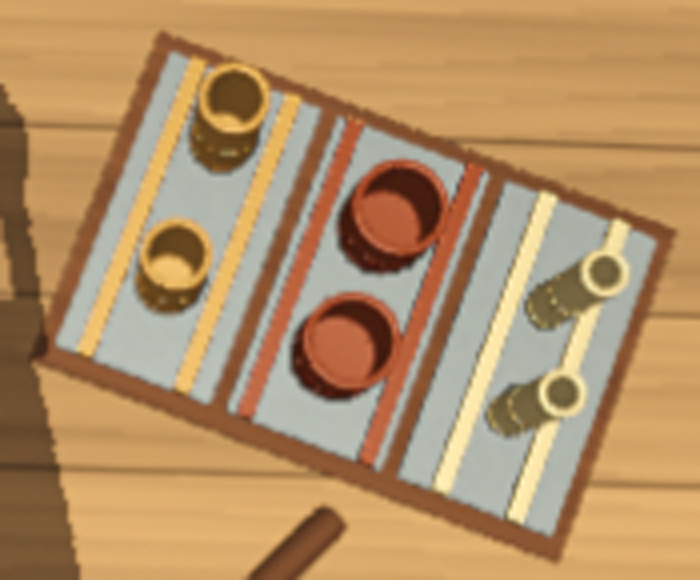

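All six cups stand mouth up between their rails. In the top crop the samples are at the same pixels as before: (234,97), (401,207) and (605,271). One numeric check of the alignment, then I hand in.

Run:
```python
from h import *
t=ctrl.camera_info("top");f=lambda u,v:(295+u/4-.4,90+v/4-.4)
d=np.array([np.cos(np.radians(-19)),np.sin(np.radians(-19))]);n=np.array([-d[1],d[0]])
for k,m,z,a,b in [("s",(.4846,-.2569),.16,(562,394),(605,271)),("m",(.5677,-.021),.13,(175,253),(234,97)),("l",(.5254,-.1392),.10,(350,343),(401,207))]:
    for p in(a,b):
        q=onz(t,f(*p),z)[:2]-np.array(m);print(k,"along %.1f lat %.1f mm"%(1e3*q@d,1e3*q@n))
a=cv2.imread("pics/top0.png").astype(int);b=cv2.imread("pics/t27.png").astype(int)
print(ctrl.get_obs()["t"]); ctrl.finish_job()
```

```text
s along -44.5 lat 1.1 mm
s along 36.4 lat 1.0 mm
m along -43.2 lat 1.1 mm
m along 63.5 lat 1.2 mm
l along -50.3 lat 2.1 mm
l along 44.8 lat 1.3 mm
26.05
the job is handed in; nothing more can be done
```

I pulled the small, medium and large cups out of the nest one at a time along its axis. Each now stands mouth up on the floor of its own row, and I handed the job in at t = 26.05 s.

**Last checks (scene and top views, gripper clear of everything):**
- **Standing:** all six cups are upright between their rails.
- **In line with the sample:** the new cups sit 0.1 mm (small), 0.1 mm (medium) and 0.8 mm (large) across the row from their samples' line. Along the row they are 81 to 107 mm from the samples.
- **Samples:** the three sample cups appear at the same pixels as at the start.
- **Force:** the highest force I read was about 27 N, when the large cup touched the floor.

**Readings that disagreed, none of which affected the result:**
- **Nest height:** the nest's small rim measured about 4 mm lower than the given geometry. I worked from the measured height.
- **Large cup:** it met the floor about 4 mm lower than I had predicted.
- **Small row midline:** it differed by about 2.5 mm between the top and wrist views. I placed the cup between the two.
- **Small cup grip:** the gripper opening read about 28 mm on the 30 mm cup.

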